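Shim the slide cassette snug in the microscope loading dock

TASK

Push the slide cassette, without lifting it, up the dock's ramp and between the two posts until it rests square against the stop bar. Then take spacer plates from the rack and stand them upright, one at a time, in the gap between the cassette and the two posts, each centred across both posts and down on the deck, until the gap is snug and no further plate fits. Leave the unused plates standing in the rack and do not disturb the bottle, the dishes or the cardboard box.

Things in the scene. Friction and masses are not known exactly. Their poses are not given: they have to be found in the camera images.
- dock: fixed grey loading dock, 432 mm long, 104 mm wide. Origin on the table, midway between the posts, in the plane of the posts' faces that look at the stop bar; +x is the way the cassette is pushed (roughly to the robot's left), y across, z up. x -220 to -120 mm: bare table between rails; -120 to -20: ramp from z 0 to 13 mm; -20 to 212: level deck, z = 13 mm.
- ramp_foot (a point): foot of the ramp, on the table (dock x = -120 mm, y = 0), axes as the dock's. Guide rails run on both sides from 100 mm before it to 108 mm after it, 71 mm apart inside, tops 23 mm above the table.
- posts (a point): point on the deck midway between the two posts' faces that look at the stop bar (dock x = 0, y = 0, z = 13 mm), axes as the dock's. The posts are 12 mm deep, 12 mm wide, 71 mm apart inside, topped by a roof ridge 47 mm above the table: the cassette passes between them; the plates (88 mm wide) do not, and bear on both.
- bay (a point): point on the deck where the home cassette lies (dock x = 107 mm, y = 0, z = 13 mm), axes as the dock's. Guide rails on both sides, 72 mm apart inside, 10 mm high, from 42 mm before to 42 mm after it, flared outward for 21 mm more towards the posts. Beside the gap the deck's sides are open.
- cassette: white open-topped plastic cassette with glass slides on edge, 90 mm long (its x), 66 mm wide (y), 30 mm high, 0.18 to 0.37 kg. Origin: centre of the underside, z up. Starts flat on the table before the ramp, its front already between the rails, its x along the dock's x. A push of a few N slides it.
- stop_long: black stop bar, 32 mm deep (x), 66 mm wide, 28 mm high, fixed to the deck. Origin: centre of its back (+x) face's lower edge; front face at its x = -32 mm; axes as the dock's. Of the two bars one is fitted (back at dock x = 149 mm), the other parked behind it (back at 205 mm); which varies. Long bar fitted: the gap between posts and home cassette is 27 mm.
- stop_short: black stop bar like stop_long but 20 mm deep (front face at its x = -20 mm). With the short bar fitted, the gap between the posts and the home cassette is 39 mm.
- rack: fixed grey plastic rack, 132 mm (x) by 64 mm (y), floor 6 mm thick, four bays 14 mm wide with dividers up to z = 20 mm; bays at its x = -42, -14, 14, 42 mm. Origin: centre of the underside.
- plate_a: one of four identical upright aluminium spacer plates: 12 mm thick (x), lower part 88 mm wide (y), 34 mm high; on it a central tab 32 mm wide (y), 12 mm thick, from 34 to 64 mm height, the top 6 mm a roof ridge along y. Origin: centre of the underside, z up. 0.12 kg. Starts standing in a bay of the rack, foot 6 mm above the table, x along the rack's x.
- plate_b: one of four identical upright aluminium spacer plates: 12 mm thick (x), lower part 88 mm wide (y), 34 mm high; on it a central tab 32 mm wide (y), 12 mm thick, from 34 to 64 mm height, the top 6 mm a roof ridge along y. Origin: centre of the underside, z up. 0.12 kg. Starts standing in a bay of the rack, foot 6 mm above the table, x along the rack's x.
- plate_c: one of four identical upright aluminium spacer plates: 12 mm thick (x), lower part 88 mm wide (y), 34 mm high; on it a central tab 32 mm wide (y), 12 mm thick, from 34 to 64 mm height, the top 6 mm a roof ridge along y. Origin: centre of the underside, z up. 0.12 kg. Starts standing in a bay of the rack, foot 6 mm above the table, x along the rack's x.
- plate_d: one of four identical upright aluminium spacer plates: 12 mm thick (x), lower part 88 mm wide (y), 34 mm high; on it a central tab 32 mm wide (y), 12 mm thick, from 34 to 64 mm height, the top 6 mm a roof ridge along y. Origin: centre of the underside, z up. 0.12 kg. Starts standing in a bay of the rack, foot 6 mm above the table, x along the rack's x.
- bottle: bystander: small amber bottle with black cap, 38 mm diameter, 75 mm high; origin: centre of its underside
- dishes: bystander: stack of three round lidded dishes, 62 mm diameter, 44 mm high; origin: centre of its underside
- slide_box: bystander: closed cardboard box 100 x 85 x 32 mm; origin: centre of its underside

How it is judged:
By the outcome, as a careful person would: the job done as asked, in the order asked, and still so for the second after the job is handed in, with the robot touching nothing.
It also fails if it takes over 67 s, if anything falls off the work surface, if the arm or the gripper's body presses on something with over 40 N, if the wrist force passes 120 N, or if a joint passes its speed limit or range.

ROBOT

A 7-joint arm with a two-finger parallel gripper is mounted at the origin on the work surface. World frame = base frame: x ahead of the robot, y to its left, z up, the work surface at z = 0. Lengths are in m, angles in rad, forces in N, time in s.
With the tool pointing down it reaches from about 0.4 to 0.85 m from the base axis. Payload 4.5 kg.
Tool frame: the origin (TCP) lies at the very end of the fingers, on their centre line; the grasp point (between the pads) lies 19 mm behind it (grip_point_offset is the distance from the TCP to the grasp point, in m); y points along the fingers, z is the direction in which the jaws open and shut, and the axes are right-handed (so a half turn about y gives the same grasp; the last joint's range is limited). The gripper opens to 88 mm and grips with 3 to 60 N. Pads are 18 mm wide; open, the fingers measure 123 mm over their backs; the gripper's body (75 mm by 187 mm) begins 45 mm behind the grasp point.
Start: joints at [-1.098, 0.689, -0.195, 1.565, 0.157, 0.902, -0.215], TCP at [0.266, 0.566, 0.239] pointing down, gripper open.
Joint ranges: [-3.01, 3.01], [-0.46, 2.08], [-1.47, 1.51], [0.13, 2.56], [-1, 4.14], [0.04, 2.09], [-2.66, 2.66]. Speed limits (rad/s): [2.57, 2.57, 3.14, 3.14, 3.14, 3.14, 3.14].

INTERFACE

Orientations are given as a 3x3 rotation matrix whose columns are the frame's x, y, z axes.
In Python, from rig import * gives the robot as it stands.
- The arm moves only by the shell command python3 -m inch 'ROWS' [OPENING] [FORCE]. ROWS is JSON, a list of rows, each an object of numbers: "x", "y", "z": the shift along the tool's x, y, z each as a share of 250 mm, from -1 to 1; "wx", "wy", "wz": the turn, a rotation vector about the tool's x, y, z each as a share of 1.5 rad, from -1 to 1. In form: [{"x": .., "y": .., "z": .., "wx": .., "wy": .., "wz": ..}, ...]. A call has 1 to 10 rows; each row shifts and turns the commanded pose from where the row before left it, along the tool's axes as they then stand; what a row does not reach is not made up. A row lasts 1/12 s, in which the tool goes at most 41.7 mm and 7.16 degrees, less where a joint would pass 70% of its speed; a pose out of reach is approached as far as the arm can. A call with a number of a shift or a turn outside -1 to 1 is refused whole. A call with a gripper value outside its range is refused whole. OPENING is the opening, from 0 (shut) to 1 (fully open), set as the call begins (- or left out, the last holds). The fingers move at their own pace and stop on an object; FORCE is the grip in N (left out, the last holds). Time passes only in rows, so rows that do not move let the fingers close. It gives the time, the measured TCP pose, the force and the opening at its end, in the units of the state.
- read_state(): the state, without advancing time (a new reading comes with each control period).
- camera(name): name is "side" or "top" or "wrist"; returns the picture (420x560x3 uint8, red, green, blue); there is no depth.
- camera_model(name): a dict with "intrinsics" (3x3 intrinsics, pixels), "extrinsics" (4x4, takes a point from world to camera coordinates); the wrist camera has in their place "hand_eye" (4x4, takes a point from camera to tool coordinates, whose origin is the TCP and whose axes are the tool frame's). Camera axes: x right, y down, z forward; pixel columns grow to the right and rows downward; lengths in m; the calibration is good to about 2 mm. A picture is of the moment at which its call begins: read the wrist's pose just before it. camera_model takes no time and is no camera call.
- hand_in(): hands the job in, once; it reports no verdict.
The state is a dict: "t": time; "qpos": joint angles; "dq": joint speeds; "joint_torque": joint torques, N m; "tool_pos": TCP position; "tool_rot": TCP orientation; "contact_force": force on the tool from outside, world axes, zero at the start; "wrist_torque": the same for the moment, N m; "width": finger opening in m.
Only numpy, scipy, OpenCV 4.12 (cv2) and the standard library are available. Lean on these libraries where they do the work, as an engineer would, in place of code of your own. Each camera call takes 0.05 s, during which the arm holds its last target.

## Working session

There is one attempt and no reset: what is moved stays moved. The work goes in short steps, Python scripts to look and compute and a shell command to move; the robot and the scene stay as the last step left them, time stands still between calls to the robot, and variables do not carry over. Pictures are saved under pics/ and viewed, and the job is handed in when it is done.

```bash
mkdir -p pics; ls; python3 - <<'E'
from rig import *
import cv2, numpy as np
s=read_state(); print(s['t'],s['tool_pos'],np.round(s['tool_rot'],3),s['width'],s['contact_force'])
for n in ('side','top','wrist'):
    cv2.imwrite(f'pics/{n}0.png',camera(n)[:,:,::-1])
    m=camera_model(n); print(n,{k:np.round(v,4).tolist() if not isinstance(v,float) else v for k,v in m.items()})
E
```

```text
pics
0.0 [0.26531053 0.56521458 0.23790759] [[ 0.905 -0.001  0.425]
 [-0.425 -0.002  0.905]
 [ 0.    -1.    -0.002]] 0.08827195530160076 [-0.22336856  0.38214165  0.50367541]
side {'intrinsics': [[520.456, 0.0, 279.0366], [0.0, 520.456, 205.0748], [0.0, 0.0, 1.0]], 'extrinsics': [[0.7991, -0.6012, -0.0057, -0.396], [-0.4592, -0.6042, -0.6513, 0.3261], [0.3881, 0.523, -0.7588, 1.1018], [0.0, 0.0, 0.0, 1.0]]}
top {'intrinsics': [[479.0732, 0.0, 277.3322], [0.0, 479.0732, 208.573], [0.0, 0.0, 1.0]], 'extrinsics': [[-0.0268, -0.9996, 0.0054, 0.0868], [-0.9896, 0.0257, -0.1413, 0.5664], [0.1411, -0.0091, -0.99, 0.9442], [0.0, 0.0, 0.0, 1.0]]}
wrist {'intrinsics': [[311.1471, 0.0, 282.2241], [0.0, 311.1471, 207.4669], [0.0, 0.0, 1.0]], 'hand_eye': [[0.0017, 0.9531, 0.3026, -0.0783], [0.0008, -0.3026, 0.9531, -0.1462], [1.0, -0.0014, -0.0012, 0.0004], [0.0, 0.0, 0.0, 1.0]]}
```

View pics/side0.png

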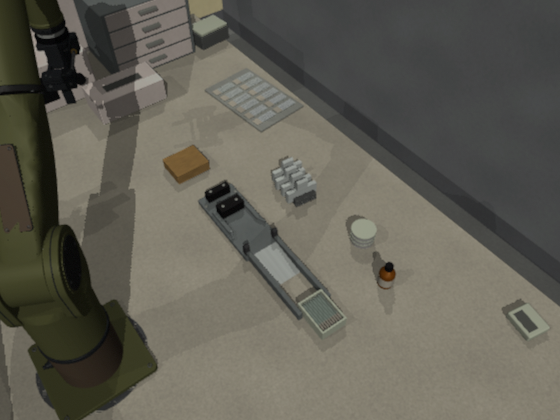

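View pics/top0.png

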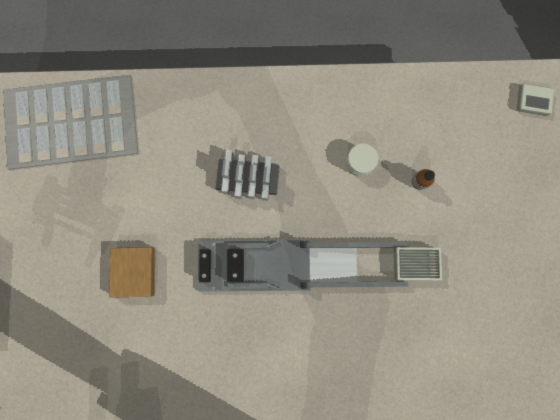

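View pics/wrist0.png

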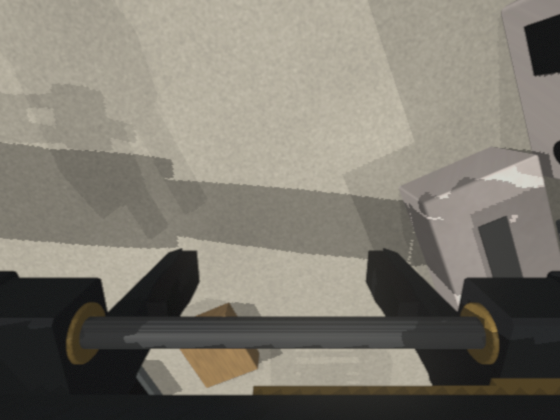

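```bash
python3 - <<'E'
import cv2
im=cv2.imread('pics/top0.png')
cv2.imwrite('pics/t0a.png',cv2.resize(im[225:305,185:450],None,fx=3,fy=3,interpolation=cv2.INTER_CUBIC))
cv2.imwrite('pics/t0b.png',cv2.resize(im[140:210,205:290],None,fx=8,fy=8,interpolation=cv2.INTER_CUBIC))
im=cv2.imread('pics/side0.png')
cv2.imwrite('pics/s0a.png',cv2.resize(im[145:345,190:360],None,fx=3,fy=3,interpolation=cv2.INTER_CUBIC))
E
```

```text
(no output)
```

View pics/t0a.png

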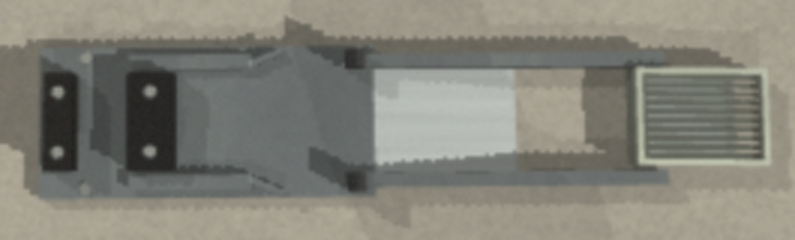

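View pics/t0b.png

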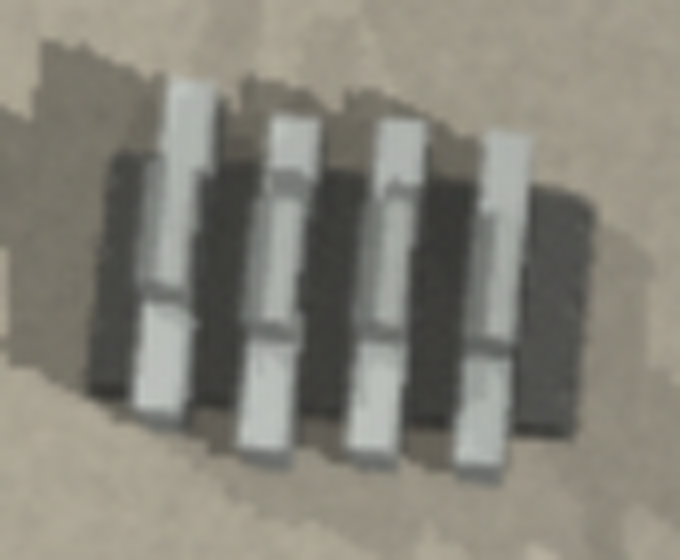

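View pics/s0a.png

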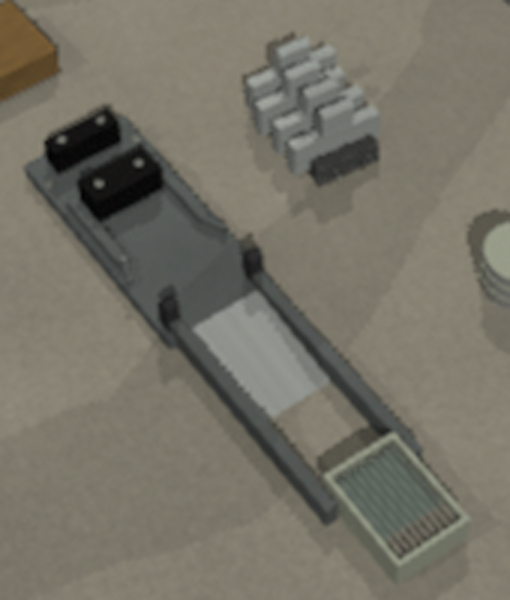

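```bash
cat > h.py <<'E'
import numpy as np, cv2
from rig import *
from scipy.optimize import least_squares
def ray(name,uv,st=None):
    m=camera_model(name); K=np.array(m['intrinsics']); d=np.linalg.inv(K)@np.array([uv[0],uv[1],1.])
    if name=='wrist':
        T=np.array(m['hand_eye']); W=np.eye(4);W[:3,:3]=st['tool_rot'];W[:3,3]=st['tool_pos']; T=W@T
    else: T=np.linalg.inv(np.array(m['extrinsics']))
    return T[:3,3],T[:3,:3]@d
def onz(name,uv,z,st=None):
    o,d=ray(name,uv,st); return o+d*(z-o[2])/d[2]
def fit2(obj,wpts):
    # rigid 2D: world = R obj + t
    a=np.array(obj)[:,:2]; b=np.array(wpts)[:,:2]; ca,cb=a.mean(0),b.mean(0)
    H=(a-ca).T@(b-cb); th=np.arctan2(H[0,1]-H[1,0],H[0,0]+H[1,1])
    R=np.array([[np.cos(th),-np.sin(th)],[np.sin(th),np.cos(th)]]); t=cb-R@ca
    return t,th,(a@R.T+t-b)
E
python3 - <<'E'
from h import *
P=[((41,48),(212,-52,13)),((41,196),(212,52,13)),((667,68),(-220,-35.5,23)),((667,170),(-220,35.5,23)),((127,72),(149,-33,41)),((127,171),(149,33,41)),((42,72),(205,-33,41)),((42,171),(205,33,41))]
w=[onz('top',(185+p[0]/3,225+p[1]/3),q[2]/1000) for p,q in P]
t,th,r=fit2(np.array([q for _,q in P])/1000,w); print('dock',t,np.degrees(th));print(np.round(r*1000,1))
# bar front edges at z41
for u in [(177,72),(177,171),(78,72),(78,171)]:
    p=onz('top',(185+u[0]/3,225+u[1]/3),.041)[:2]; R=np.array([[np.cos(th),-np.sin(th)],[np.sin(th),np.cos(th)]]); print('barfront',(p-t)@R*1000)
# cassette top z30
c=[onz('top',(185+u/3,225+v/3),.03) for u,v in [(636,67),(768,69),(768,163),(637,163)]]; print('cas',np.mean(c,0),np.round((np.array(c)[:,:2]-t)@R*1000,1))
# side view check dock
S=[((30,168),(212,52,13)),((123,105),(212,-52,13)),((176,345),None)]
for u,q in S[:2]:
    p=onz('side',(190+u[0]/3,145+u[1]/3),.013)[:2]; print('side deck',(p-t)@R*1000)
# plates: lower-part top z=40 ; tab top 70
pl=[((190,78),(160,418)),((294,118),(265,455)),((400,118),(370,455)),((508,130),(480,468))]
for a,b in pl:
    A=onz('top',(205+a[0]/8,140+a[1]/8),.04);B=onz('top',(205+b[0]/8,140+b[1]/8),.04)
    print('plate',(A+B)/2,np.linalg.norm(A-B),np.degrees(np.arctan2(*(A-B)[1::-1])))
E
```

```text
dock [0.45235855 0.0269433 ] 88.75100305572367
[[ 0.7  0.1]
 [-1.6  2. ]
 [ 0.8  1.3]
 [-0.8 -1.7]
 [ 0.3 -0.2]
 [ 0.4  0.5]
 [ 0.  -1.5]
 [ 0.1 -0.3]]
barfront [115.39192264 -32.53501445]
barfront [115.06986693  33.58821893]
barfront [182.23154952 -32.84535252]
barfront [181.26713843  33.25652444]
cas [ 0.44914259 -0.21505224  0.03      ] [[-198.1  -35.1]
 [-288.6  -33.3]
 [-285.2   30.3]
 [-196.2   29.9]]
side deck [204.36272659  47.24695238]
side deck [220.76629113 -59.64774046]
plate [0.65031689 0.1744273  0.04      ] 0.09038602661630876 -5.619557771092021
plate [0.63942466 0.14748649 0.04      ] 0.08935446387919412 -5.724900636871133
plate [0.63872493 0.12015528 0.04      ] 0.08941512583408458 -6.112563393007291
plate [0.6346994  0.09198914 0.04      ] 0.0895959447386808 -5.999274057037823
```

```bash
python3 -m inch '[{"wy":0.077},{"wy":0.077},{"wy":0.077},{"wy":0.077},{"wy":0.077},{"wy":0.077},{"wy":0.077},{"wy":0.077},{"wy":0.077},{"wy":0.077}]' 0.23 20; python3 - <<'E'
from h import *
s=read_state();print(np.round(s['tool_rot'],4),s['qpos'])
E
```

```text
[[ 9.053e-01 -5.000e-04  4.248e-01]
 [-4.248e-01 -1.300e-03  9.053e-01]
 [ 1.000e-04 -1.000e+00 -1.400e-03]] [-1.09819966  0.68980549 -0.19451865  1.56605578  0.15732455  0.90251056
 -0.21510401]validation failed for argument at $[0]...
```

```bash
python3 -m inch '[{"x":0,"y":0,"z":0,"wx":0,"wy":0.077,"wz":0},{"x":0,"y":0,"z":0,"wx":0,"wy":0.077,"wz":0},{"x":0,"y":0,"z":0,"wx":0,"wy":0.077,"wz":0},{"x":0,"y":0,"z":0,"wx":0,"wy":0.077,"wz":0},{"x":0,"y":0,"z":0,"wx":0,"wy":0.077,"wz":0},{"x":0,"y":0,"z":0,"wx":0,"wy":0.077,"wz":0},{"x":0,"y":0,"z":0,"wx":0,"wy":0.077,"wz":0},{"x":0,"y":0,"z":0,"wx":0,"wy":0.077,"wz":0},{"x":0,"y":0,"z":0,"wx":0,"wy":0.077,"wz":0},{"x":0,"y":0,"z":0,"wx":0,"wy":0.077,"wz":0}]' 0.23 20; python3 - <<'E'
from h import *
s=read_state();print(np.round(s['tool_rot'],4),s['qpos'])
E
```

```text
t: 0.98
tool_pos: [0.2653, 0.5656, 0.2385]
tool_rot: [[-0.029, -0.0, 1.0], [-1.0, -0.001, -0.029], [0.001, -1.0, -0.0]]
contact_force: [0.4, -0.4, -0.0]
width: 0.0236
[[-2.850e-02 -4.000e-04  9.996e-01]
 [-9.996e-01 -5.000e-04 -2.850e-02]
 [ 5.000e-04 -1.000e+00 -4.000e-04]] [-1.28487595  0.6909117   0.14345192  1.57670611 -0.11836991  0.88310027
 -1.12714225]
```

```bash
python3 -m inch '[{"x":0.08,"y":0,"z":0.14,"wx":0,"wy":0,"wz":0},{"x":0.08,"y":0,"z":0.14,"wx":0,"wy":0,"wz":0},{"x":0.08,"y":0,"z":0.14,"wx":0,"wy":0,"wz":0},{"x":0.08,"y":0,"z":0.14,"wx":0,"wy":0,"wz":0},{"x":0.08,"y":0,"z":0.14,"wx":0,"wy":0,"wz":0},{"x":0.16,"y":0,"z":0.02,"wx":0,"wy":-0.005,"wz":0},{"x":0.16,"y":0,"z":0.02,"wx":0,"wy":0,"wz":0},{"x":0.16,"y":0,"z":0,"wx":0,"wy":0,"wz":0},{"x":0.16,"y":0,"z":0,"wx":0,"wy":0,"wz":0},{"x":0.16,"y":0,"z":0,"wx":0,"wy":0,"wz":0}]'
python3 -m inch '[{"x":0.16,"y":0,"z":0,"wx":0,"wy":0,"wz":0},{"x":0.16,"y":0,"z":0,"wx":0,"wy":0,"wz":0},{"x":0.16,"y":0,"z":0,"wx":0,"wy":0,"wz":0},{"x":0.16,"y":0,"z":0,"wx":0,"wy":0,"wz":0},{"x":0.16,"y":0,"z":0,"wx":0,"wy":0,"wz":0},{"x":0.16,"y":0,"z":0,"wx":0,"wy":0,"wz":0},{"x":0.16,"y":0,"z":0,"wx":0,"wy":0,"wz":0},{"x":0.16,"y":0,"z":0,"wx":0,"wy":0,"wz":0}]'
```

```text
t: 1.82
tool_pos: [0.4444, 0.2596, 0.2386]
tool_rot: [[-0.015, -0.0, 1.0], [-1.0, -0.0, -0.015], [0.0, -1.0, -0.0]]
contact_force: [0.3, -1.2, 0.6]
width: 0.0205
t: 2.48
tool_pos: [0.4394, -0.0601, 0.2387]
tool_rot: [[-0.015, 0.0, 1.0], [-1.0, 0.0, -0.015], [-0.0, -1.0, 0.0]]
contact_force: [0.7, -0.6, -0.1]
width: 0.0205
```

```bash
python3 - <<'E'
from h import *
s=read_state();im=camera('wrist');cv2.imwrite('pics/w1.png',im[:,:,::-1]);np.save('w1.npy',dict(tool_pos=s['tool_pos'],tool_rot=s['tool_rot']),allow_pickle=True)
E
```

```text
(no output)
```

View pics/w1.png

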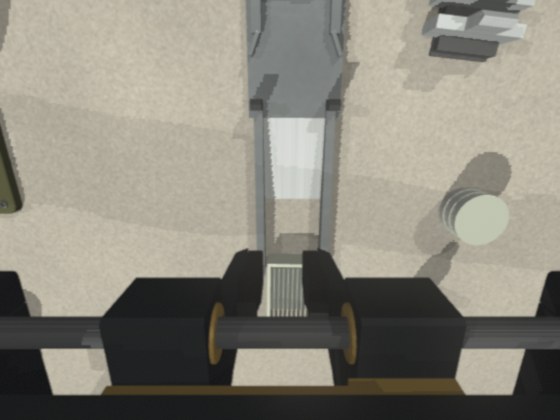

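```bash
python3 - <<'E'
from h import *
im=cv2.imread('pics/w1.png');cv2.imwrite('pics/w1a.png',cv2.resize(im[60:280,220:380],None,fx=3.6,fy=2.7,interpolation=cv2.INTER_CUBIC))
st=np.load('w1.npy',allow_pickle=True).item()
t=np.array([0.45236,0.02694]);th=np.radians(88.751);R=np.array([[np.cos(th),-np.sin(th)],[np.sin(th),np.cos(th)]])
for u,z in [((273,199),0),((319,199),0),((267,118),.013),((324,118),.013)]:
    p=onz('wrist',u,z,st)[:2];print(p,(p-t)@R*1000)
E
```

```text
[ 0.42704554 -0.09216263] [-119.62611928   22.71231201]
[ 0.4862473  -0.09313675] [-119.30956009  -36.49661597]
[0.42311739 0.00853897] [-19.03407183  28.83457157]
[0.48861425 0.0074453 ] [-18.6998181  -36.67056819]
```

View pics/w1a.png

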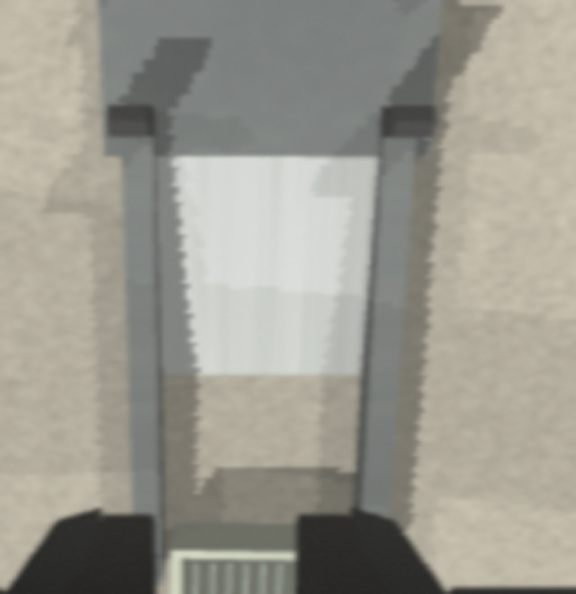

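```bash
python3 - <<'E'
from h import *
st=np.load('w1.npy',allow_pickle=True).item()
t=np.array([0.45236,0.02694]);th=np.radians(88.751);R=np.array([[np.cos(th),-np.sin(th)],[np.sin(th),np.cos(th)]])
for u,z in [((162,375),.023),((362,375),.023),((156,170),.023),((377,170),.023),((106,120),.044),((155,120),.044),((381,120),.044),((436,120),.044)]:
    p=onz('wrist',(220+u[0]/3.6,60+u[1]/2.7),z,st)[:2];print(p,(p-t)@R*1000)
E
```

```text
[ 0.4182098  -0.08523317] [-112.89090264   31.69699825]
[ 0.48543127 -0.08633927] [-112.53148537  -35.53261253]
[0.41931272 0.00352399] [-24.13079465  32.5290198 ]
[0.48827779 0.00237336] [-23.77788516 -36.44474654]
[0.40678439 0.02325389] [-4.67866859 45.48443124]
[0.42094415 0.02301692] [-4.60693341 31.32287503]
[0.48623816 0.02192421] [ -4.27614535 -33.97944238]
[0.50212475 0.02165834] [ -4.19566177 -49.86805713]
```

```bash
python3 -m inch '[{"x":0.162,"y":0,"z":0.007,"wx":0,"wy":0,"wz":0},{"x":0.162,"y":0,"z":0.007,"wx":0,"wy":0,"wz":0},{"x":0.162,"y":0,"z":0.007,"wx":0,"wy":0,"wz":0},{"x":0.162,"y":0,"z":0.007,"wx":0,"wy":0,"wz":0},{"x":0.162,"y":0,"z":0.007,"wx":0,"wy":0,"wz":0},{"x":0.162,"y":0,"z":0.007,"wx":0,"wy":0,"wz":0},{"x":0,"y":0.14,"z":0,"wx":0,"wy":-0.005,"wz":0},{"x":0,"y":0.14,"z":0,"wx":0,"wy":0,"wz":0},{"x":0,"y":0.14,"z":0,"wx":0,"wy":0,"wz":0}]'
python3 -m inch '[{"x":0,"y":0.16,"z":0,"wx":0,"wy":0,"wz":0},{"x":0,"y":0.14,"z":0,"wx":0,"wy":0,"wz":0},{"x":0,"y":0.11,"z":0,"wx":0,"wy":0,"wz":0},{"x":0,"y":0.0,"z":0,"wx":0,"wy":0,"wz":0}]'
python3 - <<'E'
from h import *
s=read_state();im=camera('side');cv2.imwrite('pics/s2.png',cv2.resize(im[200:400,240:420,::-1],None,fx=3,fy=3))
E
```

```text
t: 3.28
tool_pos: [0.4468, -0.3025, 0.1327]
tool_rot: [[-0.01, 0.002, 1.0], [-1.0, -0.001, -0.01], [0.001, -1.0, 0.002]]
contact_force: [0.5, 0.0, -0.1]
width: 0.0203
t: 3.62
tool_pos: [0.4439, -0.2991, 0.0263]
tool_rot: [[-0.007, -0.008, 1.0], [-1.0, 0.005, -0.007], [-0.005, -1.0, -0.008]]
contact_force: [-0.3, 0.3, -0.6]
width: 0.0205
```

View pics/s2.png

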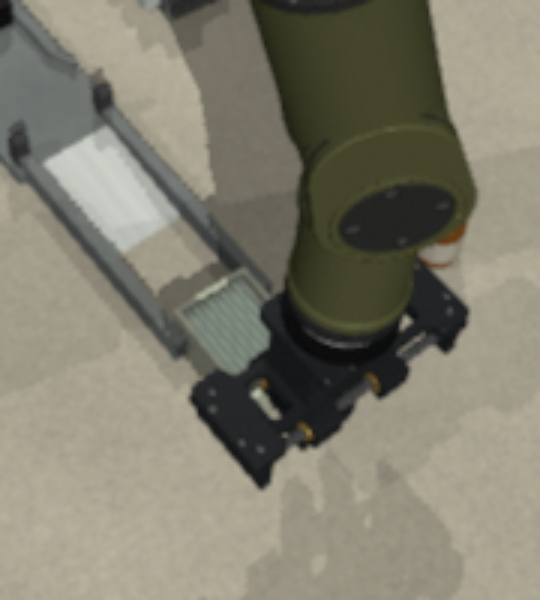

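```bash
python3 -m inch '[{"x":0,"y":0,"z":0,"wx":0,"wy":0.0,"wz":0}]'; python3 - <<'E'
from h import *
s=read_state();print(np.round(s['tool_rot'],4),s['qpos'])
for u in [(425,178),(363,158)]: print(onz('top',u,.05))
E
```

```text
t: 3.75
tool_pos: [0.4469, -0.3014, 0.0318]
tool_rot: [[-0.008, 0.0, 1.0], [-1.0, -0.0, -0.008], [0.0, -1.0, 0.0]]
contact_force: [0.2, 0.7, -0.2]
width: 0.02
[[-7.9e-03  1.0e-04  1.0e+00]
 [-1.0e+00 -1.0e-04 -7.9e-03]
 [ 1.0e-04 -1.0e+00  1.0e-04]] [ 0.5098754   0.91473168 -0.00333656  1.96093246  0.01002092  0.26580177
  0.49024421]
[ 0.62267389 -0.2331798   0.05      ]
[ 0.66802828 -0.10785532  0.05      ]
```

```bash
python3 -m inch '[{"x":0,"y":0.04,"z":0,"wx":0,"wy":0.0093,"wz":0},{"x":-0.06,"y":0,"z":-0.002,"wx":0,"wy":0,"wz":0},{"x":-0.06,"y":0,"z":-0.002,"wx":0,"wy":0,"wz":0},{"x":-0.05,"y":0,"z":0,"wx":0,"wy":0,"wz":0},{"x":-0.05,"y":0,"z":0,"wx":0,"wy":0,"wz":0},{"x":-0.05,"y":0,"z":0,"wx":0,"wy":0,"wz":0}]'
python3 -m inch '[{"x":-0.05,"y":0,"z":0,"wx":0,"wy":0,"wz":0},{"x":-0.05,"y":0,"z":0,"wx":0,"wy":0,"wz":0},{"x":-0.05,"y":0,"z":0,"wx":0,"wy":0,"wz":0},{"x":-0.05,"y":0,"z":0,"wx":0,"wy":0,"wz":0},{"x":-0.05,"y":0,"z":0,"wx":0,"wy":0,"wz":0}]'
python3 - <<'E'
from h import *
print(np.round(read_state()['tool_rot'],4))
im=camera('side');cv2.imwrite('pics/s3.png',cv2.resize(im[180:380,200:400,::-1],None,fx=3,fy=3))
E
```

```text
t: 4.25
tool_pos: [0.4481, -0.2343, 0.0223]
tool_rot: [[-0.023, 0.003, 1.0], [-1.0, -0.002, -0.023], [0.002, -1.0, 0.003]]
contact_force: [0.2, -2.8, 1.1]
width: 0.0203
t: 4.67
tool_pos: [0.4484, -0.1706, 0.0212]
tool_rot: [[-0.022, 0.0, 1.0], [-1.0, -0.0, -0.022], [0.0, -1.0, 0.0]]
contact_force: [-0.8, -3.4, 1.7]
width: 0.02
[[-2.230e-02  2.000e-04  9.998e-01]
 [-9.998e-01 -5.000e-04 -2.230e-02]
 [ 5.000e-04 -1.000e+00  2.000e-04]]
```

View pics/s3.png

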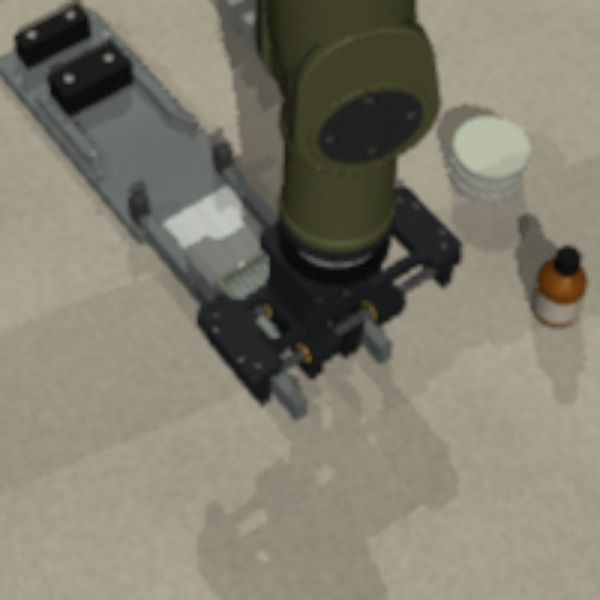

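```bash
python3 -m inch '[{"x":-0.05,"y":0,"z":0,"wx":0,"wy":0,"wz":0},{"x":-0.05,"y":-0.003,"z":0,"wx":0,"wy":0,"wz":0},{"x":-0.05,"y":-0.003,"z":0,"wx":0,"wy":0,"wz":0},{"x":-0.05,"y":-0.003,"z":0,"wx":0,"wy":0,"wz":0},{"x":-0.05,"y":-0.003,"z":0,"wx":0,"wy":0,"wz":0},{"x":-0.05,"y":-0.003,"z":0,"wx":0,"wy":0,"wz":0},{"x":-0.05,"y":-0.003,"z":0,"wx":0,"wy":0,"wz":0},{"x":-0.05,"y":0,"z":0,"wx":0,"wy":0,"wz":0}]'
python3 - <<'E'
from h import *
im=camera('side');cv2.imwrite('pics/s4.png',cv2.resize(im[160:360,180:380,::-1],None,fx=3,fy=3))
E
```

```text
t: 5.38
tool_pos: [0.451, -0.0718, 0.0266]
tool_rot: [[-0.023, -0.003, 1.0], [-1.0, -0.001, -0.023], [0.001, -1.0, -0.003]]
contact_force: [-0.5, -4.8, 2.6]
width: 0.02
```

View pics/s4.png

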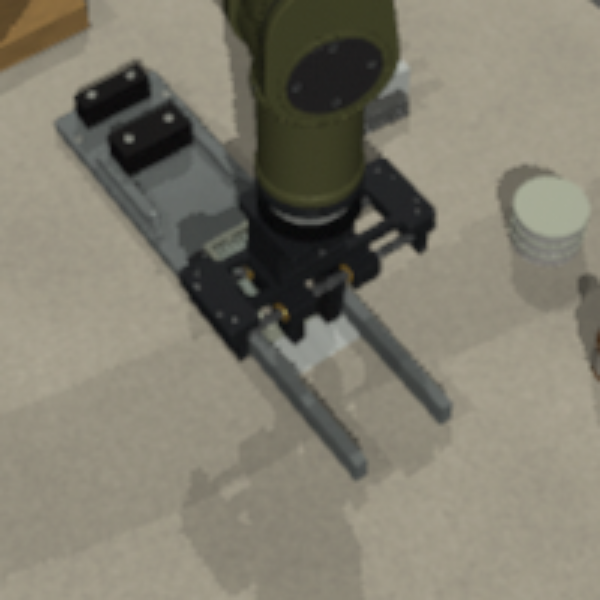

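```bash
python3 -m inch '[{"x":-0.05,"y":0,"z":0,"wx":0,"wy":0,"wz":0},{"x":-0.05,"y":0,"z":0,"wx":0,"wy":0,"wz":0},{"x":-0.05,"y":0,"z":0,"wx":0,"wy":0,"wz":0},{"x":-0.05,"y":0,"z":0,"wx":0,"wy":0,"wz":0},{"x":-0.05,"y":0,"z":0,"wx":0,"wy":0,"wz":0}]'
python3 -m inch '[{"x":-0.04,"y":0,"z":0,"wx":0,"wy":0,"wz":0},{"x":-0.03,"y":0,"z":0,"wx":0,"wy":0,"wz":0},{"x":-0.03,"y":0,"z":0,"wx":0,"wy":0,"wz":0},{"x":-0.02,"y":0,"z":0,"wx":0,"wy":0,"wz":0}]'
python3 - <<'E'
from h import *
im=camera('side');cv2.imwrite('pics/s5.png',cv2.resize(im[160:360,180:380,::-1],None,fx=3,fy=3))
E
```

```text
t: 5.85
tool_pos: [0.453, -0.0104, 0.0268]
tool_rot: [[-0.023, -0.003, 1.0], [-1.0, -0.0, -0.023], [0.0, -1.0, -0.003]]
contact_force: [0.3, -3.0, 1.5]
width: 0.0201
t: 6.18
tool_pos: [0.4538, 0.0206, 0.0268]
tool_rot: [[-0.021, -0.004, 1.0], [-1.0, 0.001, -0.021], [-0.001, -1.0, -0.004]]
contact_force: [0.6, -1.1, -1.5]
width: 0.0202
```

View pics/s5.png

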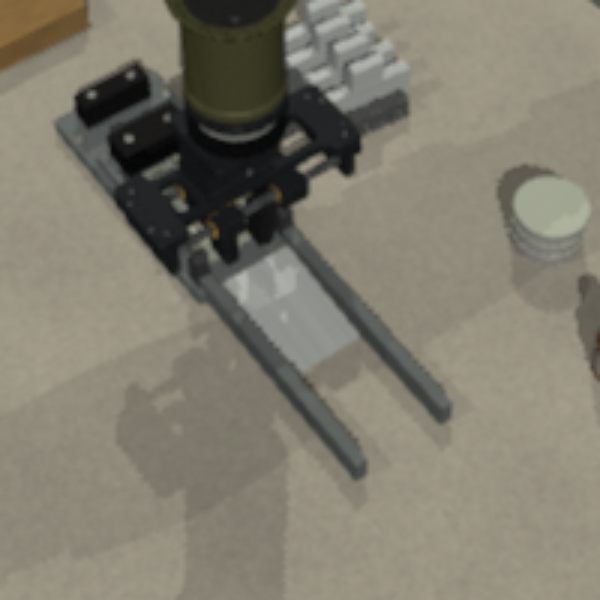

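```bash
python3 -m inch '[{"x":-0.02,"y":0,"z":0,"wx":0,"wy":0,"wz":0},{"x":-0.02,"y":0,"z":0,"wx":0,"wy":0,"wz":0},{"x":-0.02,"y":0,"z":0,"wx":0,"wy":0,"wz":0},{"x":-0.014,"y":0,"z":0,"wx":0,"wy":0,"wz":0}]'
python3 -m inch '[{"x":-0.01,"y":0,"z":0,"wx":0,"wy":0,"wz":0},{"x":-0.01,"y":0,"z":0,"wx":0,"wy":0,"wz":0}]'
```

```text
t: 6.57
tool_pos: [0.4544, 0.0388, 0.0269]
tool_rot: [[-0.022, -0.003, 1.0], [-1.0, 0.001, -0.022], [-0.001, -1.0, -0.003]]
contact_force: [0.6, -1.0, -0.9]
width: 0.0202
t: 6.73
tool_pos: [0.4546, 0.0434, 0.0269]
tool_rot: [[-0.022, -0.003, 1.0], [-1.0, 0.0, -0.022], [-0.0, -1.0, -0.003]]
contact_force: [-0.3, -1.7, -0.9]
width: 0.0203
```

```bash
python3 -m inch '[{"x":-0.008,"y":0,"z":0,"wx":0,"wy":0,"wz":0}]'
```

```text
t: 6.82
tool_pos: [0.4548, 0.045, 0.027]
tool_rot: [[-0.022, -0.002, 1.0], [-1.0, -0.0, -0.022], [0.0, -1.0, -0.002]]
contact_force: [1.3, -6.8, -0.2]
width: 0.0201
```

```bash
python3 -m inch '[{"x":-0.006,"y":0,"z":0,"wx":0,"wy":0,"wz":0},{"x":0,"y":0,"z":0,"wx":0,"wy":0,"wz":0}]'
```

```text
t: 6.98
tool_pos: [0.4548, 0.0449, 0.027]
tool_rot: [[-0.023, -0.002, 1.0], [-1.0, -0.002, -0.023], [0.002, -1.0, -0.002]]
contact_force: [-0.4, -4.9, -0.8]
width: 0.0201
```

```bash
python3 -m inch '[{"x":-0.008,"y":0,"z":0,"wx":0,"wy":0,"wz":0},{"x":0,"y":0,"z":0,"wx":0,"wy":0,"wz":0}]'
```

```text
t: 7.15
tool_pos: [0.4548, 0.045, 0.027]
tool_rot: [[-0.025, -0.002, 1.0], [-1.0, -0.005, -0.025], [0.005, -1.0, -0.002]]
contact_force: [-0.7, -8.7, -0.7]
width: 0.0201
```

```bash
python3 -m inch '[{"x":0.04,"y":0,"z":0,"wx":0,"wy":0,"wz":0},{"x":0,"y":-0.04,"z":0,"wx":0,"wy":0,"wz":0},{"x":0,"y":-0.14,"z":0,"wx":0,"wy":0,"wz":0},{"x":0,"y":-0.16,"z":0,"wx":0,"wy":0,"wz":0},{"x":0,"y":-0.16,"z":0,"wx":0,"wy":0,"wz":0},{"x":0,"y":-0.16,"z":0,"wx":0,"wy":0,"wz":0},{"x":0,"y":0,"z":0.16,"wx":0,"wy":0,"wz":0},{"x":0,"y":0,"z":0.16,"wx":0,"wy":0,"wz":0},{"x":0,"y":0,"z":0.16,"wx":0,"wy":0,"wz":0},{"x":0.03,"y":0,"z":0.16,"wx":0,"wy":0.0535,"wz":0}]' 0.62
python3 -m inch '[{"x":0.03,"y":0,"z":0.1,"wx":0,"wy":0,"wz":0},{"x":0,"y":0,"z":0,"wx":0,"wy":0,"wz":0}]'
python3 - <<'E'
from h import *
s=read_state();im=camera('wrist');cv2.imwrite('pics/w6.png',im[:,:,::-1]);np.save('w6.npy',dict(tool_pos=s['tool_pos'],tool_rot=s['tool_rot']),allow_pickle=True)
cv2.imwrite('pics/t6.png',camera('top')[:,:,::-1])
E
```

```text
t: 7.98
tool_pos: [0.616, 0.0304, 0.192]
tool_rot: [[-0.098, -0.003, 0.995], [-0.995, 0.004, -0.098], [-0.004, -1.0, -0.004]]
contact_force: [0.6, 0.8, 0.1]
width: 0.0545
t: 8.15
tool_pos: [0.6433, 0.0153, 0.1912]
tool_rot: [[-0.102, 0.002, 0.995], [-0.995, -0.002, -0.102], [0.001, -1.0, 0.002]]
contact_force: [0.1, -0.7, -0.2]
width: 0.0548
```

View pics/w6.png

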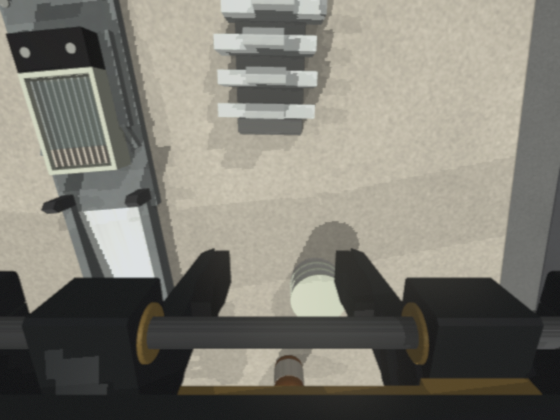

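View pics/t6.png

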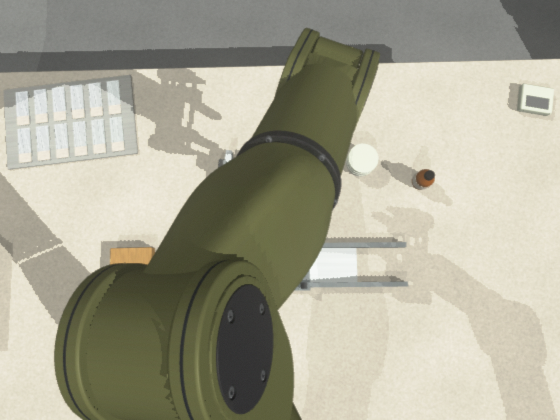

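```bash
python3 - <<'E'
import cv2
im=cv2.imread('pics/w6.png');cv2.imwrite('pics/w6a.png',cv2.resize(im[0:140,205:335],None,fx=5,fy=4.2,interpolation=cv2.INTER_CUBIC))
cv2.imwrite('pics/w6b.png',cv2.resize(im[0:220,0:170],None,fx=3.5,fy=2.7,interpolation=cv2.INTER_CUBIC))
E
```

```text
(no output)
```

View pics/w6a.png

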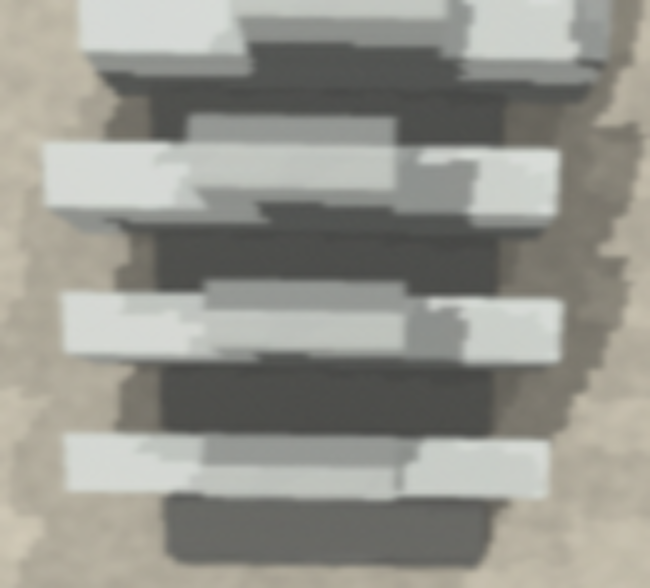

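View pics/w6b.png

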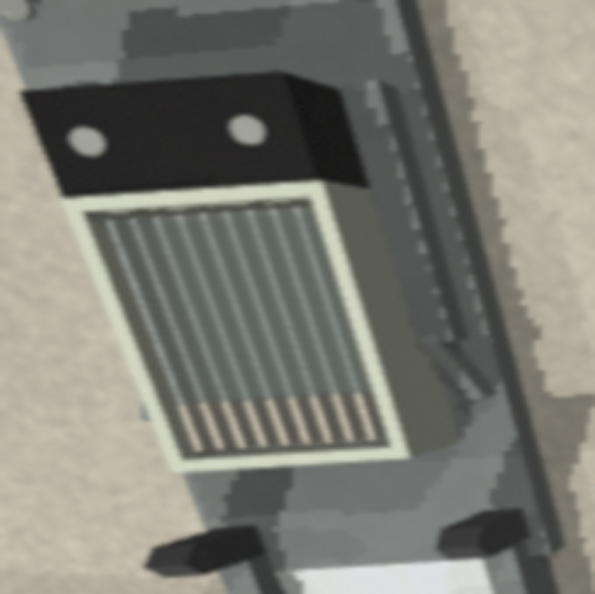

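```bash
python3 - <<'E'
from h import *
st=np.load('w6.npy',allow_pickle=True).item();print(st['tool_pos'])
X=lambda u:(205+u[0]/5,u[1]/4.2)
for (a,b,c,d,e,f) in [((64,435),(64,492),(549,440),(549,497),(203,465),(403,465)),((63,292),(64,355),(562,299),(562,362),(203,312),(404,312)),((43,142),(48,207),(559,150),(559,217),(188,147),(396,150))]:
    q=[onz('wrist',X(u),.04,st) for u in (a,b,c,d)]; C=np.mean(q,0); v=(q[2]+q[3]-q[0]-q[1])/2
    r=[onz('wrist',X(u),.07,st) for u in (e,f)]
    print(C,np.linalg.norm(v),np.degrees(np.arctan2(v[1],v[0])),np.linalg.norm(q[0]-q[1]),'ridge',np.mean(r,0),np.linalg.norm(r[0]-r[1]))
E
```

```text
[0.6433037  0.01530925 0.19120184]
[0.63723141 0.09274314 0.04      ] 0.08851363111627564 -6.632613119579772 0.011839227940537024 ridge [0.63811721 0.09315406 0.07      ] 0.03281231619665429
[0.64168037 0.12040774 0.04      ] 0.08824440440343723 -6.843428108449921 0.01229607375503538 ridge [0.64150893 0.12054611 0.07      ] 0.031888942798586895
[0.64320638 0.14840174 0.04      ] 0.08807495314068374 -7.026108998286828 0.011893193766593872 ridge [0.64306524 0.14807965 0.07      ] 0.03187045086946351
```

```bash
python3 -m inch '[{"x":-0.1525,"y":0,"z":-0.0315,"wx":0,"wy":0.0064,"wz":0},{"x":-0.1525,"y":0,"z":-0.0315,"wx":0,"wy":0,"wz":0},{"x":0,"y":0.1,"z":0,"wx":0,"wy":0,"wz":0},{"x":0,"y":0.14,"z":0,"wx":0,"wy":0,"wz":0},{"x":0,"y":0.1,"z":0,"wx":0,"wy":0,"wz":0},{"x":0,"y":0,"z":0,"wx":0,"wy":0,"wz":0}]'
python3 - <<'E'
from h import *
s=read_state();print(s['tool_pos'],s['tool_rot']);im=camera('wrist');cv2.imwrite('pics/w7.png',im[:,:,::-1]);cv2.imwrite('pics/s7.png',cv2.resize(camera('side')[120:260,210:370,::-1],None,fx=4,fy=4))
E
```

```text
t: 8.75
tool_pos: [0.6253, 0.0967, 0.1017]
tool_rot: [[-0.11, -0.015, 0.994], [-0.994, 0.002, -0.11], [-0.0, -1.0, -0.015]]
contact_force: [-0.5, 0.6, -0.1]
width: 0.0547
[0.62529495 0.09671515 0.10168175] [[-1.10263236e-01 -1.47278467e-02  9.93793293e-01]
 [-9.93902419e-01  1.65460580e-03 -1.10250822e-01]
 [-2.05789350e-05 -9.99890170e-01 -1.48204846e-02]]
```

View pics/w7.png

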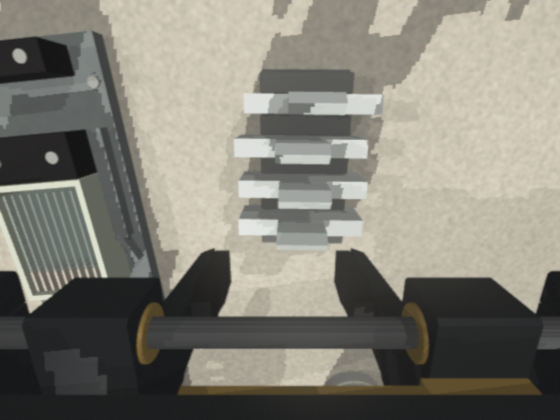

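View pics/s7.png

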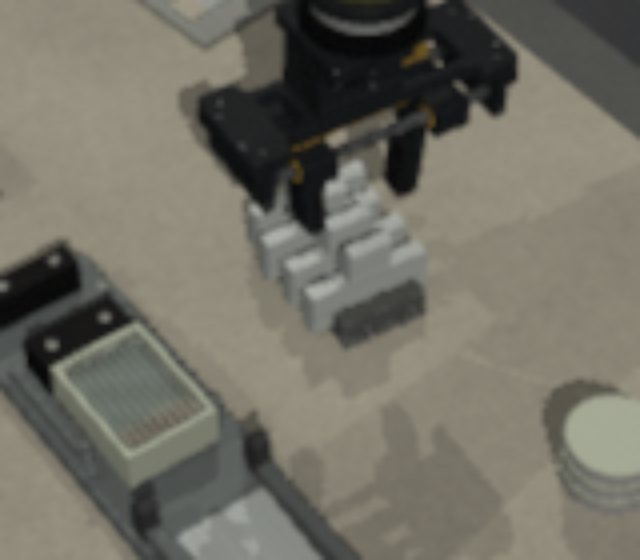

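```bash
python3 -m inch '[{"x":0,"y":0,"z":0,"wx":0,"wy":0,"wz":0}]'
python3 - <<'E'
from h import *
s=read_state();p=np.array(s['tool_pos']);R=np.array(s['tool_rot']);print(p,np.round(R,4))
print('to plate d, tool axes /0.25:',R.T@(np.array([.636,.0927,.0425])-p)/.25)
E
```

```text
t: 8.93
tool_pos: [0.6316, 0.0949, 0.1083]
tool_rot: [[-0.112, -0.001, 0.994], [-0.994, 0.001, -0.112], [-0.001, -1.0, -0.001]]
contact_force: [0.2, 0.3, 1.0]
width: 0.0547
[0.63159855 0.09487995 0.10831136] [[-1.118e-01 -9.000e-04  9.937e-01]
 [-9.937e-01  9.000e-04 -1.118e-01]
 [-8.000e-04 -1.000e+00 -1.000e-03]]
to plate d, tool axes /0.25: [0.00691665 0.26322166 0.01872672]
```

```bash
python3 -m inch '[{"x":0.007,"y":0.05,"z":0.0185,"wx":0,"wy":0,"wz":0},{"x":0,"y":0.09,"z":0,"wx":0,"wy":0,"wz":0},{"x":0,"y":0.08,"z":0,"wx":0,"wy":0,"wz":0},{"x":0,"y":0.04,"z":0,"wx":0,"wy":0,"wz":0},{"x":0,"y":0,"z":0,"wx":0,"wy":0,"wz":0}]'
python3 -m inch '[{"x":0,"y":0,"z":0,"wx":0,"wy":0,"wz":0},{"x":0,"y":0,"z":0,"wx":0,"wy":0,"wz":0}]' - 8
```

```text
t: 9.35
tool_pos: [0.6356, 0.0924, 0.0415]
tool_rot: [[-0.112, -0.003, 0.994], [-0.994, 0.001, -0.112], [-0.001, -1.0, -0.003]]
contact_force: [0.5, -0.8, 0.4]
width: 0.0544
t: 9.52
tool_pos: [0.636, 0.0926, 0.0421]
tool_rot: [[-0.112, -0.001, 0.994], [-0.994, 0.001, -0.112], [-0.0, -1.0, -0.001]]
contact_force: [-0.1, 0.2, 0.3]
width: 0.0548
```

```bash
python3 -m inch '[{"x":0,"y":0,"z":0,"wx":0,"wy":0,"wz":0},{"x":0,"y":0,"z":0,"wx":0,"wy":0,"wz":0},{"x":0,"y":0,"z":0,"wx":0,"wy":0,"wz":0},{"x":0,"y":0,"z":0,"wx":0,"wy":0,"wz":0}]' 0.3 10
python3 - <<'E'
from h import *
cv2.imwrite('pics/w8.png',camera('wrist')[:,:,::-1]);cv2.imwrite('pics/s8.png',cv2.resize(camera('side')[120:260,210:370,::-1],None,fx=4,fy=4))
E
```

```text
t: 9.85
tool_pos: [0.6355, 0.0929, 0.0417]
tool_rot: [[-0.111, -0.002, 0.994], [-0.994, 0.001, -0.111], [-0.0, -1.0, -0.002]]
contact_force: [-0.4, -0.6, 1.0]
width: 0.032
```

View pics/s8.png

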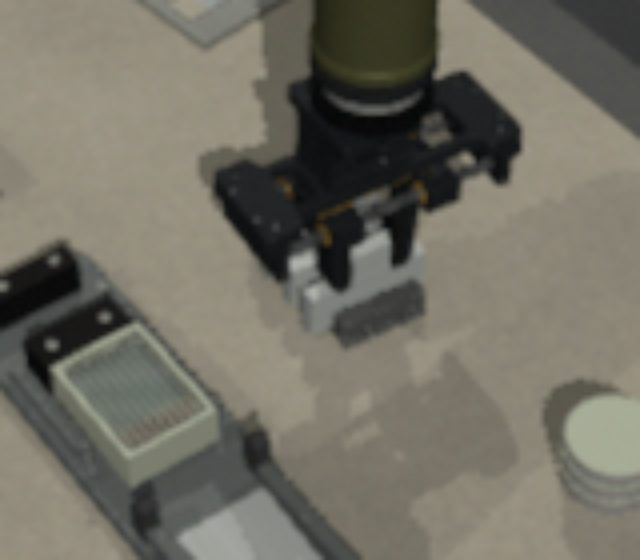

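View pics/w8.png

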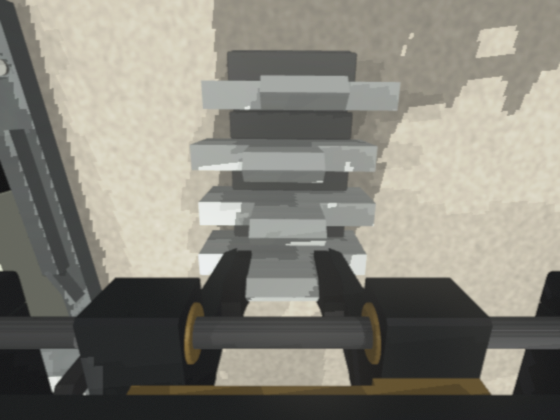

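```bash
python3 -m inch '[{"x":0,"y":-0.03,"z":0,"wx":0,"wy":0,"wz":0},{"x":0,"y":-0.1,"z":0,"wx":0,"wy":0,"wz":0},{"x":0,"y":-0.15,"z":0,"wx":0,"wy":0,"wz":0},{"x":0,"y":-0.15,"z":0,"wx":0,"wy":-0.03,"wz":0},{"x":0,"y":-0.05,"z":0,"wx":0,"wy":-0.03,"wz":0}]' - 20
python3 -m inch '[{"x":0.049,"y":0,"z":-0.145,"wx":0,"wy":0,"wz":0},{"x":0.049,"y":0,"z":-0.145,"wx":0,"wy":0,"wz":0},{"x":0.049,"y":0,"z":-0.145,"wx":0,"wy":0,"wz":0},{"x":0.049,"y":0,"z":-0.145,"wx":0,"wy":0,"wz":0},{"x":0.049,"y":0,"z":-0.145,"wx":0,"wy":0,"wz":0},{"x":0,"y":0,"z":0,"wx":0,"wy":0,"wz":0},{"x":0,"y":0,"z":0,"wx":0,"wy":0,"wz":0},{"x":0,"y":0,"z":0,"wx":0,"wy":0,"wz":0}]'
python3 - <<'E'
from h import *
s=read_state();p=np.array(s['tool_pos']);R=np.array(s['tool_rot']);print(p,np.round(R,4),s['width'])
print(R.T@(np.array([.4535,.036,.1])-p)/.25)
np.save('w9.npy',dict(tool_pos=s['tool_pos'],tool_rot=s['tool_rot']),allow_pickle=True)
cv2.imwrite('pics/w9.png',camera('wrist')[:,:,::-1]);cv2.imwrite('pics/s9.png',cv2.resize(camera('side')[120:280,180:340,::-1],None,fx=3.7,fy=3.7))
E
```

```text
t: 10.37
tool_pos: [0.6383, 0.092, 0.1671]
tool_rot: [[-0.02, 0.005, 1.0], [-1.0, 0.0, -0.02], [-0.0, -1.0, 0.005]]
contact_force: [-0.5, -1.4, -2.2]
width: 0.0315
t: 11.03
tool_pos: [0.4544, 0.0357, 0.1625]
tool_rot: [[-0.022, -0.0, 1.0], [-1.0, 0.001, -0.022], [-0.001, -1.0, -0.001]]
contact_force: [0.4, 0.0, -1.5]
width: 0.0318
[0.45441997 0.03566214 0.16251681] [[-2.190e-02 -5.000e-04  9.998e-01]
 [-9.998e-01  1.000e-03 -2.190e-02]
 [-1.000e-03 -1.000e+00 -5.000e-04]] 0.03178480629601829
[-0.00102902  0.25007019 -0.00358116]
```

View pics/s9.png

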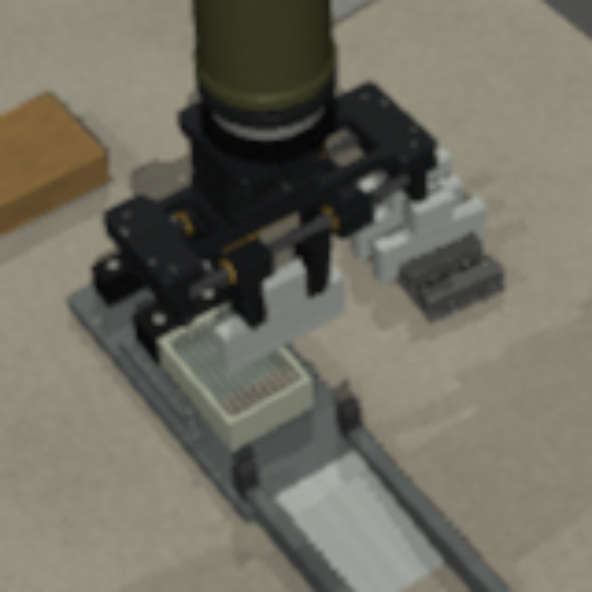

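View pics/w9.png

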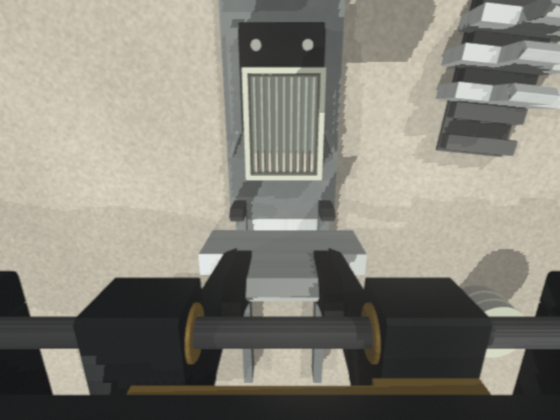

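```bash
python3 -m inch '[{"x":-0.003,"y":0.1,"z":0,"wx":0,"wy":0,"wz":0},{"x":0,"y":0.1,"z":0,"wx":0,"wy":0,"wz":0},{"x":0,"y":0.08,"z":0,"wx":0,"wy":0,"wz":0},{"x":0,"y":0.04,"z":0,"wx":0,"wy":0,"wz":0},{"x":0,"y":0,"z":0,"wx":0,"wy":0,"wz":0},{"x":0,"y":0,"z":0,"wx":0,"wy":0,"wz":0}]'
python3 - <<'E'
from h import *
s=read_state();p=np.array(s['tool_pos']);R=np.array(s['tool_rot']);print(p,np.round(R,4),s['width'])
cv2.imwrite('pics/w10.png',camera('wrist')[:,:,::-1]);cv2.imwrite('pics/s10.png',cv2.resize(camera('side')[160:290,180:320,::-1],None,fx=4.3,fy=4.3))
E
```

```text
t: 11.63
tool_pos: [0.4539, 0.0364, 0.0815]
tool_rot: [[-0.022, -0.003, 1.0], [-1.0, 0.001, -0.022], [-0.001, -1.0, -0.003]]
contact_force: [-0.8, -0.2, -1.3]
width: 0.0319
[0.45390908 0.03643742 0.08150204] [[-2.160e-02 -2.600e-03  9.998e-01]
 [-9.998e-01  7.000e-04 -2.160e-02]
 [-6.000e-04 -1.000e+00 -2.600e-03]] 0.03189523718434358
```

View pics/s10.png

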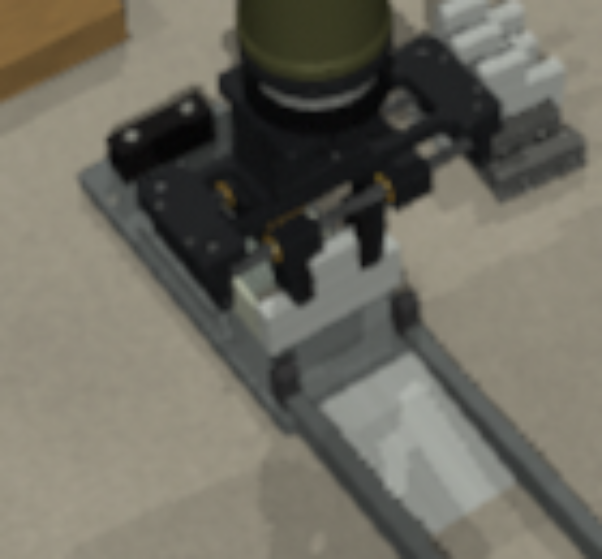

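View pics/w10.png

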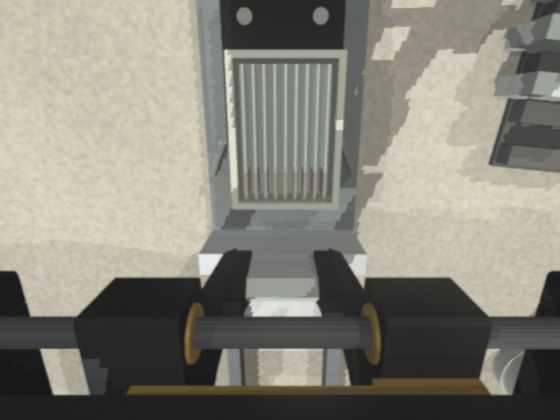

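```bash
python3 -m inch '[{"x":0,"y":0.03,"z":0,"wx":0,"wy":0,"wz":0},{"x":0,"y":0.03,"z":0,"wx":0,"wy":0,"wz":0},{"x":0,"y":0.03,"z":0,"wx":0,"wy":0,"wz":0},{"x":0,"y":0.02,"z":0,"wx":0,"wy":0,"wz":0},{"x":0,"y":0,"z":0,"wx":0,"wy":0,"wz":0}]'
```

```text
t: 12.15
tool_pos: [0.4523, 0.0363, 0.0534]
tool_rot: [[-0.022, -0.005, 1.0], [-1.0, 0.001, -0.022], [-0.001, -1.0, -0.005]]
contact_force: [0.1, 0.6, -0.1]
width: 0.0315
```

```bash
python3 -m inch '[{"x":0,"y":0,"z":0,"wx":0,"wy":0,"wz":0},{"x":0,"y":0.012,"z":0,"wx":0,"wy":0,"wz":0},{"x":0,"y":0.006,"z":0,"wx":0,"wy":0,"wz":0},{"x":0,"y":0,"z":0,"wx":0,"wy":0,"wz":0}]'
```

```text
t: 12.48
tool_pos: [0.4528, 0.0363, 0.0498]
tool_rot: [[-0.022, -0.003, 1.0], [-1.0, 0.001, -0.022], [-0.0, -1.0, -0.003]]
contact_force: [-0.0, 0.0, -2.0]
width: 0.0315
```

```bash
python3 -m inch '[{"x":0,"y":0.008,"z":0,"wx":0,"wy":0,"wz":0},{"x":0,"y":0,"z":0,"wx":0,"wy":0,"wz":0},{"x":0,"y":0,"z":0,"wx":0,"wy":0,"wz":0}]'
```

```text
t: 12.73
tool_pos: [0.4529, 0.0363, 0.0483]
tool_rot: [[-0.022, -0.002, 1.0], [-1.0, 0.001, -0.022], [-0.001, -1.0, -0.002]]
contact_force: [-0.6, 0.2, 4.7]
width: 0.0318
```

```bash
python3 - <<'E'
from h import *
cv2.imwrite('pics/w11.png',camera('wrist')[:,:,::-1]);cv2.imwrite('pics/s11.png',cv2.resize(camera('side')[160:290,180:320,::-1],None,fx=4.3,fy=4.3))
E
```

```text
(no output)
```

View pics/s11.png

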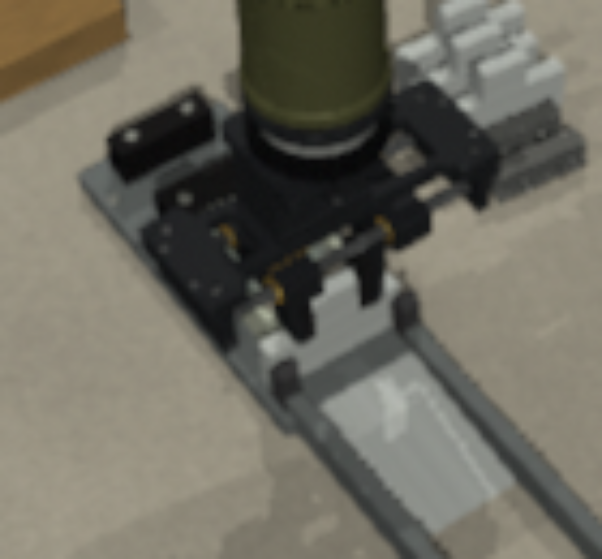

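View pics/w11.png

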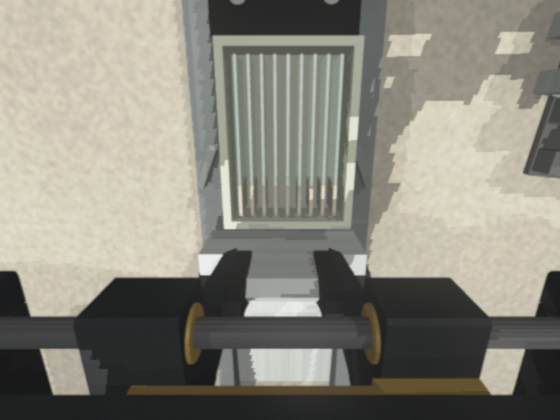

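```bash
python3 -m inch '[{"x":0.006,"y":-0.004,"z":0.005,"wx":0,"wy":0,"wz":0},{"x":0.006,"y":0,"z":0,"wx":0,"wy":0,"wz":0},{"x":0,"y":0,"z":0,"wx":0,"wy":0,"wz":0}]'
```

```text
t: 13.08
tool_pos: [0.4543, 0.0341, 0.0489]
tool_rot: [[-0.021, -0.003, 1.0], [-1.0, 0.002, -0.021], [-0.002, -1.0, -0.003]]
contact_force: [0.1, 3.2, 0.5]
width: 0.0314
```

```bash
python3 -m inch '[{"x":0.006,"y":0,"z":0,"wx":0,"wy":0,"wz":0},{"x":0,"y":0,"z":0,"wx":0,"wy":0,"wz":0}]'
```

```text
t: 13.25
tool_pos: [0.4543, 0.0339, 0.0489]
tool_rot: [[-0.019, -0.003, 1.0], [-1.0, 0.004, -0.019], [-0.004, -1.0, -0.003]]
contact_force: [0.8, 5.9, 0.6]
width: 0.0318
```

```bash
python3 -m inch '[{"x":0.0,"y":0.006,"z":0,"wx":0,"wy":0,"wz":0},{"x":0,"y":0,"z":0,"wx":0,"wy":0,"wz":0}]'
python3 -m inch '[{"x":0,"y":0,"z":0,"wx":0,"wy":0,"wz":0},{"x":0,"y":0,"z":0,"wx":0,"wy":0,"wz":0},{"x":0,"y":0,"z":0,"wx":0,"wy":0,"wz":0},{"x":0,"y":0,"z":0,"wx":0,"wy":0,"wz":0}]' 0.62
python3 - <<'E'
from h import *
cv2.imwrite('pics/w12.png',camera('wrist')[:,:,::-1])
E
```

```text
t: 13.42
tool_pos: [0.4542, 0.0338, 0.0481]
tool_rot: [[-0.02, -0.002, 1.0], [-1.0, 0.004, -0.02], [-0.004, -1.0, -0.002]]
contact_force: [0.4, 5.7, 10.1]
width: 0.0321
t: 13.75
tool_pos: [0.4494, 0.0313, 0.0477]
tool_rot: [[-0.023, -0.011, 1.0], [-1.0, 0.001, -0.023], [-0.001, -1.0, -0.011]]
contact_force: [-7.8, 1.1, 12.6]
width: 0.0542
```

View pics/w12.png

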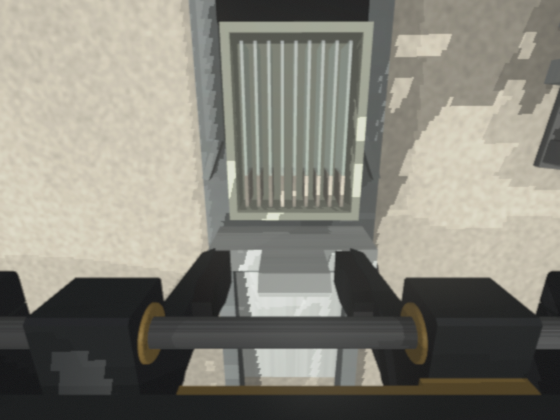

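```bash
python3 -m inch '[{"x":0,"y":-0.02,"z":0,"wx":0,"wy":0,"wz":0},{"x":0,"y":-0.04,"z":0,"wx":0,"wy":0,"wz":0},{"x":0,"y":-0.1,"z":0,"wx":0,"wy":0,"wz":0},{"x":0,"y":-0.14,"z":0,"wx":0,"wy":0,"wz":0},{"x":0,"y":-0.14,"z":0,"wx":0,"wy":0,"wz":0},{"x":0,"y":0,"z":0,"wx":0,"wy":0,"wz":0},{"x":0,"y":0,"z":0,"wx":0,"wy":0,"wz":0}]'
python3 - <<'E'
from h import *
s=read_state();np.save('w13.npy',dict(tool_pos=s['tool_pos'],tool_rot=s['tool_rot']),allow_pickle=True)
print(s['tool_pos'],s['qpos'])
cv2.imwrite('pics/w13.png',camera('wrist')[:,:,::-1]);cv2.imwrite('pics/s13.png',cv2.resize(camera('side')[160:290,180:320,::-1],None,fx=4.3,fy=4.3))
E
```

```text
t: 14.38
tool_pos: [0.4556, 0.0314, 0.1589]
tool_rot: [[-0.022, 0.002, 1.0], [-1.0, -0.0, -0.022], [0.0, -1.0, 0.002]]
contact_force: [-0.0, 0.3, 0.3]
width: 0.0544
[0.45563094 0.0313752  0.15885577] [-0.43783922  0.66815127  0.43572979  2.15885802 -0.65487496  0.44311299
  0.49663249]
```

View pics/s13.png

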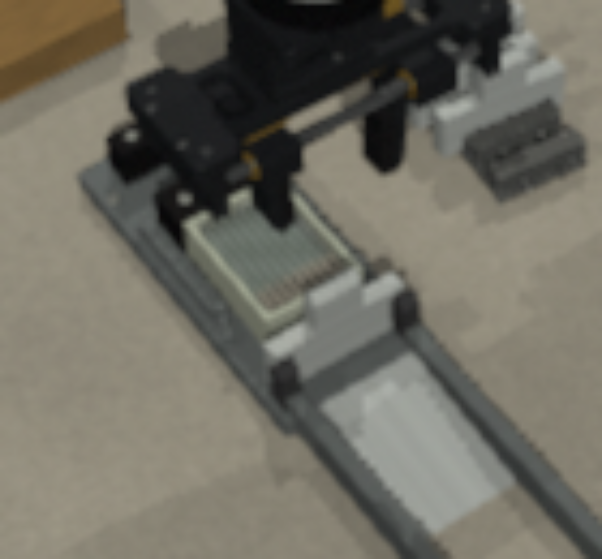

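View pics/w13.png

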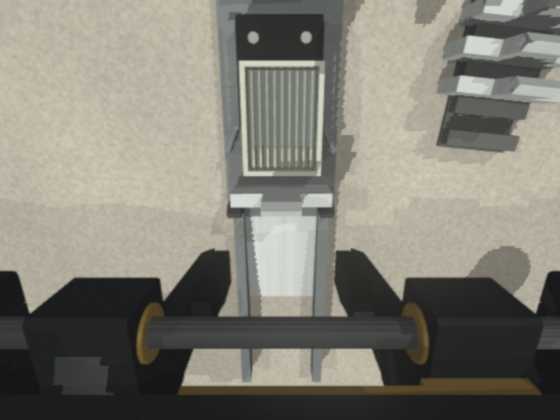

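```bash
python3 - <<'E'
import cv2
im=cv2.imread('pics/w13.png');cv2.imwrite('pics/w13a.png',cv2.resize(im[165:220,215:350],None,fx=5.9,fy=5.9,interpolation=cv2.INTER_CUBIC))
E
```

```text
(no output)
```

View pics/w13a.png

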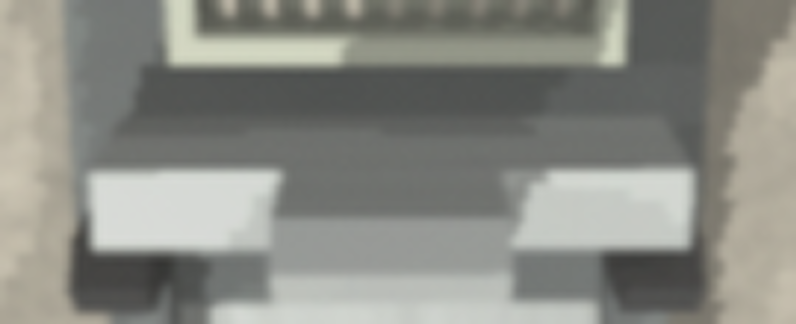

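```bash
python3 -m inch '[{"x":-0.064,"y":0,"z":0.122,"wx":0,"wy":0,"wz":0},{"x":-0.064,"y":0,"z":0.122,"wx":0,"wy":0,"wz":0},{"x":-0.064,"y":0,"z":0.122,"wx":0,"wy":0,"wz":0},{"x":-0.064,"y":0,"z":0.122,"wx":0,"wy":0,"wz":0},{"x":-0.064,"y":0,"z":0.122,"wx":0,"wy":0,"wz":0},{"x":-0.064,"y":0,"z":0.122,"wx":0,"wy":0.03,"wz":0},{"x":0,"y":0.03,"z":0,"wx":0,"wy":0.03,"wz":0},{"x":0,"y":0.06,"z":0,"wx":0,"wy":0,"wz":0},{"x":0,"y":0.06,"z":0,"wx":0,"wy":0,"wz":0},{"x":0,"y":0,"z":0,"wx":0,"wy":0,"wz":0}]'
python3 -m inch '[{"x":0,"y":0,"z":0,"wx":0,"wy":0,"wz":0},{"x":0,"y":0,"z":0,"wx":0,"wy":0,"wz":0}]'
python3 - <<'E'
from h import *
s=read_state();p=np.array(s['tool_pos']);R=np.array(s['tool_rot']);print(p,np.round(R,4),s['width'])
print(R.T@(np.array([.6403,.1236,.0445])-p)/.25)
cv2.imwrite('pics/w14.png',camera('wrist')[:,:,::-1]);cv2.imwrite('pics/s14.png',cv2.resize(camera('side')[120:260,210:370,::-1],None,fx=4,fy=4))
E
```

```text
t: 15.32
tool_pos: [0.6361, 0.1235, 0.1142]
tool_rot: [[-0.112, -0.012, 0.994], [-0.994, -0.0, -0.112], [0.001, -1.0, -0.012]]
contact_force: [-0.3, 0.3, -0.4]
width: 0.0543
t: 15.48
tool_pos: [0.6391, 0.1232, 0.119]
tool_rot: [[-0.112, -0.004, 0.994], [-0.994, 0.0, -0.112], [0.0, -1.0, -0.004]]
contact_force: [0.6, 0.1, -0.4]
width: 0.0547
[0.63909653 0.12324262 0.11903823] [[-1.123e-01 -3.700e-03  9.937e-01]
 [-9.937e-01  4.000e-04 -1.123e-01]
 [ 0.000e+00 -1.000e+00 -3.700e-03]] 0.05466294552431154
[-0.00196853  0.29813386  0.00571833]
```

View pics/w14.png

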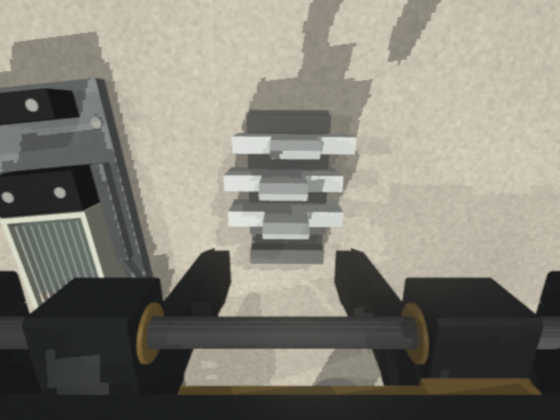

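View pics/s14.png

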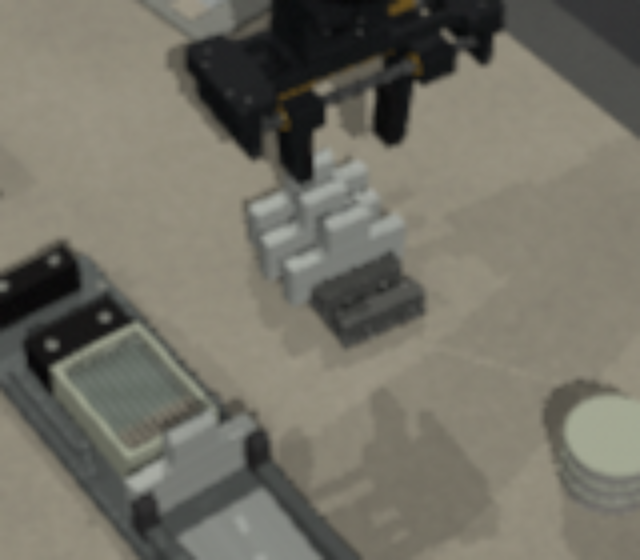

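Plate 1 stands square between posts and cassette; the rack's next plate is under the fingers. Descend and grip.

```bash
python3 -m inch '[{"x":-0.002,"y":0.07,"z":0.002,"wx":0,"wy":0,"wz":0},{"x":0,"y":0.09,"z":0,"wx":0,"wy":0,"wz":0},{"x":0,"y":0.08,"z":0,"wx":0,"wy":0,"wz":0},{"x":0,"y":0.056,"z":0,"wx":0,"wy":0,"wz":0},{"x":0,"y":0,"z":0,"wx":0,"wy":0,"wz":0},{"x":0,"y":0,"z":0,"wx":0,"wy":0,"wz":0},{"x":0,"y":0,"z":0,"wx":0,"wy":0,"wz":0}]'
python3 -m inch '[{"x":0,"y":0,"z":0,"wx":0,"wy":0,"wz":0},{"x":0,"y":0,"z":0,"wx":0,"wy":0,"wz":0},{"x":0,"y":0,"z":0,"wx":0,"wy":0,"wz":0},{"x":0,"y":0,"z":0,"wx":0,"wy":0,"wz":0}]' 0.3 10
python3 - <<'E'
from h import *
cv2.imwrite('pics/w15.png',camera('wrist')[:,:,::-1])
E
```

```text
t: 16.17
tool_pos: [0.6406, 0.124, 0.0468]
tool_rot: [[-0.112, -0.001, 0.994], [-0.994, 0.0, -0.112], [-0.0, -1.0, -0.001]]
contact_force: [-1.1, 0.6, 0.8]
width: 0.0545
t: 16.5
tool_pos: [0.6401, 0.1243, 0.0462]
tool_rot: [[-0.111, -0.001, 0.994], [-0.994, 0.001, -0.111], [-0.001, -1.0, -0.001]]
contact_force: [0.9, -0.3, 2.9]
width: 0.0317
```

View pics/w15.png

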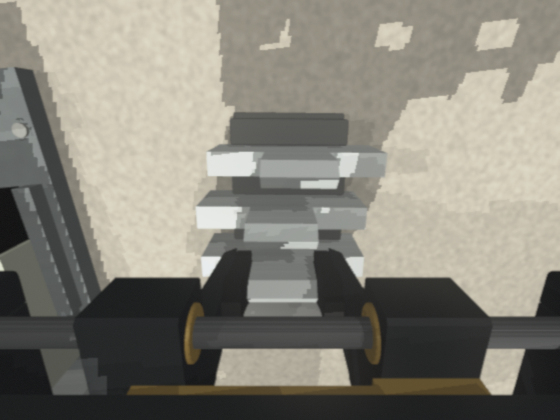

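```bash
python3 -m inch '[{"x":0,"y":-0.03,"z":0,"wx":0,"wy":0,"wz":0},{"x":0,"y":-0.1,"z":0,"wx":0,"wy":0,"wz":0},{"x":0,"y":-0.15,"z":0,"wx":0,"wy":0,"wz":0},{"x":0,"y":-0.15,"z":0,"wx":0,"wy":-0.03,"wz":0},{"x":0,"y":-0.05,"z":0,"wx":0,"wy":-0.03,"wz":0},{"x":0,"y":0,"z":0,"wx":0,"wy":0,"wz":0},{"x":0,"y":0,"z":0,"wx":0,"wy":0,"wz":0}]' - 20
python3 - <<'E'
from h import *
s=read_state();p=np.array(s['tool_pos']);R=np.array(s['tool_rot']);print(p,np.round(R,4),s['width'])
print(R.T@(np.array([.4538,.0505,.1])-p)/.25)
cv2.imwrite('pics/w16.png',camera('wrist')[:,:,::-1])
a=cv2.imread('pics/w9.png')[215:310,190:375];b=cv2.imread('pics/w16.png')[215:310,190:375]
cv2.imwrite('pics/cmp.png',cv2.resize(np.vstack([a,b]),None,fx=3.1,fy=3.1,interpolation=cv2.INTER_CUBIC))
E
```

```text
t: 17.13
tool_pos: [0.6397, 0.1244, 0.1659]
tool_rot: [[-0.023, -0.002, 1.0], [-1.0, 0.001, -0.023], [-0.001, -1.0, -0.002]]
contact_force: [-0.9, -0.2, -1.2]
width: 0.0317
[0.6397     0.1243616  0.16587184] [[-0.0229 -0.0024  0.9997]
 [-0.9997  0.0013 -0.0229]
 [-0.0013 -1.     -0.0025]] 0.031708994476485564
[ 0.31273918  0.26491167 -0.73598311]
```

View pics/cmp.png

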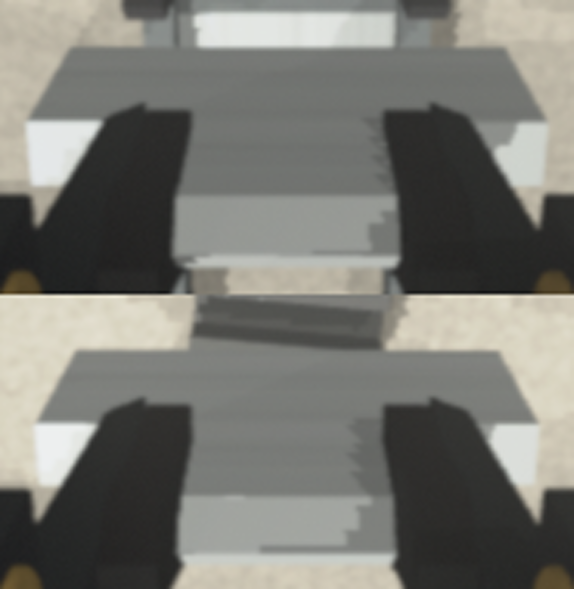

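```bash
python3 - <<'E'
from h import *
m=camera_model('wrist');K=np.array(m['intrinsics']);T=np.array(m['hand_eye'])
def tx(row,ty,col=282):
    d=T[:3,:3]@np.linalg.inv(K)@[col,row,1];o=T[:3,3];return (o+d*(ty-o[1])/d[1])[0]*1000
print(tx(253.7,.0017),tx(256.1,.0062))      # +x-dock face top edge
print(tx(215+195/3.1,.0357-.058),tx(215+(496-294.5)/3.1,.0402-.058))  # tab eave edge height 58
E
```

```text
-6.357537512308942 -2.7194882584395117
-6.117674419316598 -2.3642337924262846
```

```bash
python3 -m inch '[{"x":0.052,"y":0,"z":-0.1227,"wx":0,"wy":0,"wz":0},{"x":0.052,"y":0,"z":-0.1227,"wx":0,"wy":0,"wz":0},{"x":0.052,"y":0,"z":-0.1227,"wx":0,"wy":0,"wz":0},{"x":0.052,"y":0,"z":-0.1227,"wx":0,"wy":0,"wz":0},{"x":0.052,"y":0,"z":-0.1227,"wx":0,"wy":0,"wz":0},{"x":0.052,"y":0,"z":-0.1227,"wx":0,"wy":0,"wz":0},{"x":0,"y":0.1,"z":0,"wx":0,"wy":0,"wz":0},{"x":0,"y":0.1,"z":0,"wx":0,"wy":0,"wz":0},{"x":0,"y":0.05,"z":0,"wx":0,"wy":0,"wz":0},{"x":0,"y":0,"z":0,"wx":0,"wy":0,"wz":0}]'
python3 -m inch '[{"x":0,"y":0,"z":0,"wx":0,"wy":0,"wz":0},{"x":0,"y":0,"z":0,"wx":0,"wy":0,"wz":0},{"x":0,"y":0,"z":0,"wx":0,"wy":0,"wz":0}]'
python3 - <<'E'
from h import *
s=read_state();p=np.array(s['tool_pos']);R=np.array(s['tool_rot']);print(p,np.round(R,4),s['width'])
print(R.T@(np.array([.4538,.0508,.0532])-p)/.25)
cv2.imwrite('pics/w17.png',camera('wrist')[:,:,::-1]);cv2.imwrite('pics/s17.png',cv2.resize(camera('side')[160:290,180:320,::-1],None,fx=4.3,fy=4.3))
E
```

```text
t: 18.02
tool_pos: [0.4512, 0.0501, 0.1004]
tool_rot: [[-0.023, -0.01, 1.0], [-1.0, 0.0, -0.023], [0.0, -1.0, -0.01]]
contact_force: [0.3, -0.1, -0.2]
width: 0.0316
t: 18.27
tool_pos: [0.4542, 0.0501, 0.1038]
tool_rot: [[-0.022, -0.002, 1.0], [-1.0, 0.0, -0.022], [-0.0, -1.0, -0.002]]
contact_force: [0.3, -0.1, -0.6]
width: 0.0316
[0.45420528 0.05014919 0.10379905] [[-2.190e-02 -2.300e-03  9.998e-01]
 [-9.998e-01  1.000e-04 -2.190e-02]
 [-1.000e-04 -1.000e+00 -2.300e-03]] 0.03162988669451453
[-0.00254855  0.20239982 -0.0012051 ]
```

View pics/s17.png

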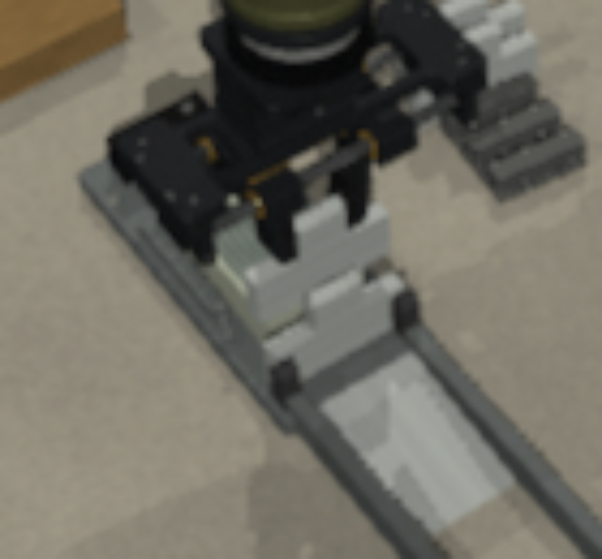

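View pics/w17.png

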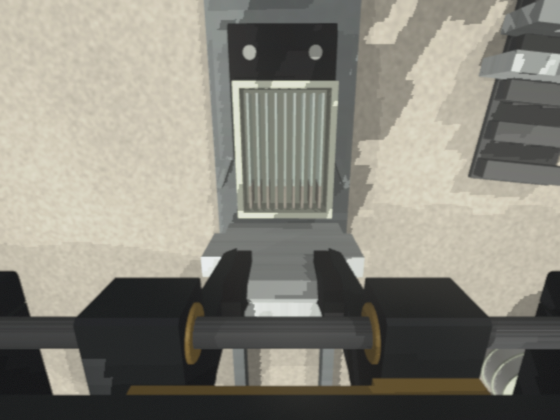

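```bash
python3 -m inch '[{"x":-0.003,"y":0.0,"z":0,"wx":0,"wy":0,"wz":0},{"x":0,"y":0.03,"z":0,"wx":0,"wy":0,"wz":0},{"x":0,"y":0.03,"z":0,"wx":0,"wy":0,"wz":0},{"x":0,"y":0.02,"z":0,"wx":0,"wy":0,"wz":0},{"x":0,"y":0,"z":0,"wx":0,"wy":0,"wz":0}]'
python3 -m inch '[{"x":0,"y":0,"z":0,"wx":0,"wy":0,"wz":0},{"x":0,"y":0,"z":0,"wx":0,"wy":0,"wz":0}]'
```

```text
t: 18.78
tool_pos: [0.4533, 0.051, 0.0823]
tool_rot: [[-0.022, -0.005, 1.0], [-1.0, 0.001, -0.022], [-0.001, -1.0, -0.005]]
contact_force: [-0.9, -0.5, 0.0]
width: 0.0319
t: 18.95
tool_pos: [0.4539, 0.0508, 0.0833]
tool_rot: [[-0.022, -0.003, 1.0], [-1.0, 0.001, -0.022], [-0.0, -1.0, -0.003]]
contact_force: [-0.3, 0.2, -0.7]
width: 0.0317
```

```bash
python3 -m inch '[{"x":0,"y":0.016,"z":0,"wx":0,"wy":0,"wz":0},{"x":0,"y":0.012,"z":0,"wx":0,"wy":0,"wz":0},{"x":0,"y":0.0,"z":0,"wx":0,"wy":0,"wz":0}]'
```

```text
t: 19.2
tool_pos: [0.4538, 0.051, 0.076]
tool_rot: [[-0.022, -0.003, 1.0], [-1.0, 0.001, -0.022], [-0.001, -1.0, -0.003]]
contact_force: [-0.1, -0.2, -1.9]
width: 0.0318
```

```bash
python3 -m inch '[{"x":0,"y":0.02,"z":0,"wx":0,"wy":0,"wz":0},{"x":0,"y":0.02,"z":0,"wx":0,"wy":0,"wz":0},{"x":0,"y":0.0,"z":0,"wx":0,"wy":0,"wz":0}]'
```

```text
t: 19.45
tool_pos: [0.4535, 0.051, 0.0656]
tool_rot: [[-0.022, -0.004, 1.0], [-1.0, 0.001, -0.022], [-0.001, -1.0, -0.004]]
contact_force: [-0.3, 1.0, -0.9]
width: 0.0318
```

```bash
python3 -m inch '[{"x":0,"y":0.02,"z":0,"wx":0,"wy":0,"wz":0},{"x":0,"y":0.015,"z":0,"wx":0,"wy":0,"wz":0},{"x":0,"y":0.01,"z":0,"wx":0,"wy":0,"wz":0},{"x":0,"y":0.0,"z":0,"wx":0,"wy":0,"wz":0},{"x":0,"y":0.0,"z":0,"wx":0,"wy":0,"wz":0}]'
```

```text
t: 19.87
tool_pos: [0.4538, 0.0509, 0.0551]
tool_rot: [[-0.022, -0.003, 1.0], [-1.0, 0.001, -0.022], [-0.001, -1.0, -0.003]]
contact_force: [0.0, 0.5, -0.4]
width: 0.0323
```

```bash
python3 -m inch '[{"x":0,"y":0.008,"z":0,"wx":0,"wy":0,"wz":0},{"x":0,"y":0.0,"z":0,"wx":0,"wy":0,"wz":0},{"x":0,"y":0.0,"z":0,"wx":0,"wy":0,"wz":0}]'
```

```text
t: 20.12
tool_pos: [0.4539, 0.051, 0.0532]
tool_rot: [[-0.022, -0.003, 1.0], [-1.0, 0.001, -0.022], [-0.001, -1.0, -0.003]]
contact_force: [0.1, -0.1, -1.4]
width: 0.0319
```

```bash
python3 -m inch '[{"x":0,"y":0.004,"z":0,"wx":0,"wy":0,"wz":0},{"x":0,"y":0.0,"z":0,"wx":0,"wy":0,"wz":0},{"x":0,"y":0.0,"z":0,"wx":0,"wy":0,"wz":0}]'
```

```text
t: 20.37
tool_pos: [0.454, 0.051, 0.0524]
tool_rot: [[-0.022, -0.002, 1.0], [-1.0, 0.001, -0.022], [-0.001, -1.0, -0.002]]
contact_force: [-0.1, -0.3, 2.9]
width: 0.0316
```

```bash
python3 -m inch '[{"x":0.006,"y":-0.002,"z":0,"wx":0,"wy":0,"wz":0},{"x":0,"y":0.0,"z":0,"wx":0,"wy":0,"wz":0},{"x":0,"y":0.0,"z":0,"wx":0,"wy":0,"wz":0}]'
```

```text
t: 20.62
tool_pos: [0.4539, 0.0498, 0.0527]
tool_rot: [[-0.021, -0.003, 1.0], [-1.0, 0.001, -0.021], [-0.001, -1.0, -0.003]]
contact_force: [0.4, -0.1, -0.5]
width: 0.0319
```

```bash
python3 -m inch '[{"x":0.005,"y":0,"z":0,"wx":0,"wy":0,"wz":0},{"x":0,"y":0.0,"z":0,"wx":0,"wy":0,"wz":0},{"x":0,"y":0.0,"z":0,"wx":0,"wy":0,"wz":0}]'
```

```text
t: 20.87
tool_pos: [0.4538, 0.0496, 0.0527]
tool_rot: [[-0.02, -0.003, 1.0], [-1.0, 0.003, -0.02], [-0.002, -1.0, -0.003]]
contact_force: [1.3, 5.3, -0.5]
width: 0.0317
```

```bash
python3 -m inch '[{"x":-0.004,"y":0.003,"z":0,"wx":0,"wy":0,"wz":0},{"x":0,"y":0.0,"z":0,"wx":0,"wy":0,"wz":0}]'
python3 -m inch '[{"x":0,"y":0,"z":0,"wx":0,"wy":0,"wz":0},{"x":0,"y":0.0,"z":0,"wx":0,"wy":0,"wz":0},{"x":0,"y":0.0,"z":0,"wx":0,"wy":0,"wz":0},{"x":0,"y":0.0,"z":0,"wx":0,"wy":0,"wz":0}]' 0.5
```

```text
t: 21.03
tool_pos: [0.4539, 0.0496, 0.0524]
tool_rot: [[-0.021, -0.002, 1.0], [-1.0, 0.001, -0.021], [-0.001, -1.0, -0.002]]
contact_force: [0.4, 3.5, 7.7]
width: 0.0315
t: 21.37
tool_pos: [0.4538, 0.0483, 0.0519]
tool_rot: [[-0.023, -0.003, 1.0], [-1.0, -0.001, -0.023], [0.001, -1.0, -0.003]]
contact_force: [0.2, 0.3, -0.1]
width: 0.0441
```

```bash
python3 -m inch '[{"x":0,"y":-0.02,"z":0,"wx":0,"wy":0,"wz":0},{"x":0,"y":-0.04,"z":0,"wx":0,"wy":0,"wz":0},{"x":0,"y":-0.08,"z":0,"wx":0,"wy":0,"wz":0},{"x":0,"y":-0.14,"z":0,"wx":0,"wy":0,"wz":0},{"x":0,"y":-0.14,"z":0,"wx":0,"wy":0,"wz":0},{"x":0.1,"y":-0.1,"z":0,"wx":0,"wy":0,"wz":0},{"x":0.1,"y":0,"z":0,"wx":0,"wy":0,"wz":0},{"x":0,"y":0,"z":0,"wx":0,"wy":0,"wz":0},{"x":0,"y":0,"z":0,"wx":0,"wy":0,"wz":0}]'
python3 - <<'E'
from h import *
s=read_state();print(s['tool_pos'],s['contact_force'])
w=camera('wrist')[:,:,::-1];cv2.imwrite('pics/w18.png',w);cv2.imwrite('pics/s18.png',cv2.resize(camera('side')[120:290,170:350,::-1],None,fx=3.5,fy=3.5))
E
```

```text
t: 22.12
tool_pos: [0.453, -0.0019, 0.1826]
tool_rot: [[-0.025, -0.002, 1.0], [-1.0, 0.0, -0.025], [-0.0, -1.0, -0.002]]
contact_force: [-0.8, 0.4, -0.5]
width: 0.044
[ 0.45300556 -0.00194496  0.18261107] [-0.75799511  0.43254311 -0.50179595]
```

View pics/w18.png

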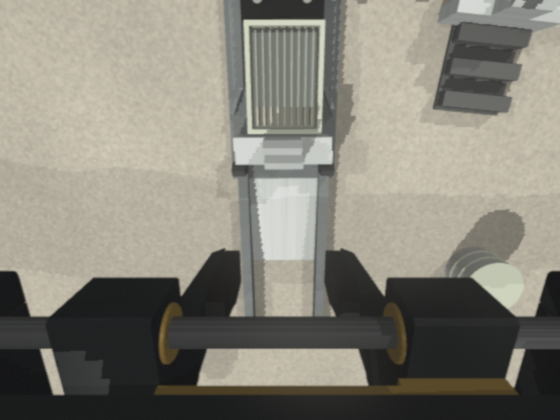

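View pics/s18.png

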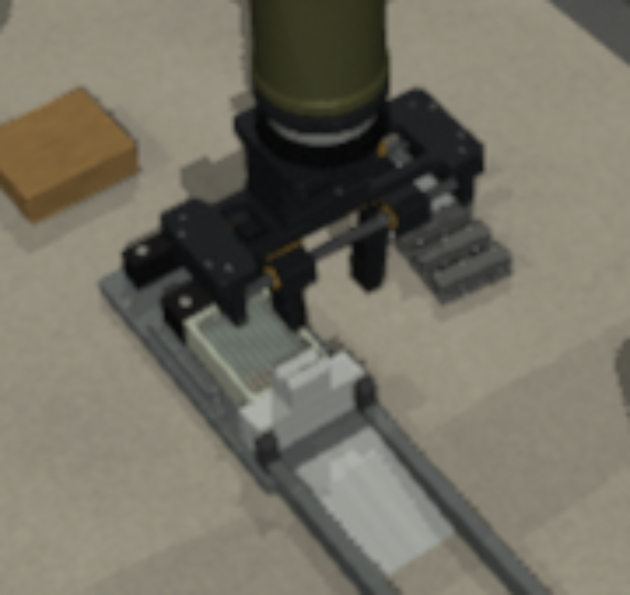

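```bash
python3 -m inch '[{"x":0.16,"y":0,"z":0,"wx":0,"wy":0,"wz":0},{"x":0.16,"y":0,"z":0,"wx":0,"wy":0,"wz":0},{"x":0.16,"y":0,"z":0,"wx":0,"wy":0,"wz":0},{"x":0.16,"y":0,"z":0,"wx":0,"wy":0,"wz":0},{"x":0.16,"y":0,"z":0,"wx":0,"wy":0,"wz":0},{"x":0.16,"y":0,"z":0,"wx":0,"wy":0,"wz":0},{"x":0.16,"y":0,"z":0,"wx":0,"wy":0,"wz":0},{"x":0,"y":0,"z":0,"wx":0,"wy":0,"wz":0},{"x":0,"y":0,"z":0,"wx":0,"wy":0,"wz":0}]'
python3 - <<'E'
from h import *
im=camera('top')[:,:,::-1];cv2.imwrite('pics/t19.png',im);cv2.imwrite('pics/t19a.png',cv2.resize(im[235:300,180:330],None,fx=5,fy=5,interpolation=cv2.INTER_CUBIC));s=camera('side')[:,:,::-1];cv2.imwrite('pics/s19.png',cv2.resize(s[140:280,180:330],None,fx=4.2,fy=4.2,interpolation=cv2.INTER_CUBIC))
E
```

```text
t: 22.97
tool_pos: [0.4464, -0.2825, 0.1811]
tool_rot: [[-0.025, -0.004, 1.0], [-1.0, 0.0, -0.025], [-0.0, -1.0, -0.004]]
contact_force: [0.3, 0.3, 0.2]
width: 0.044
```

View pics/t19.png

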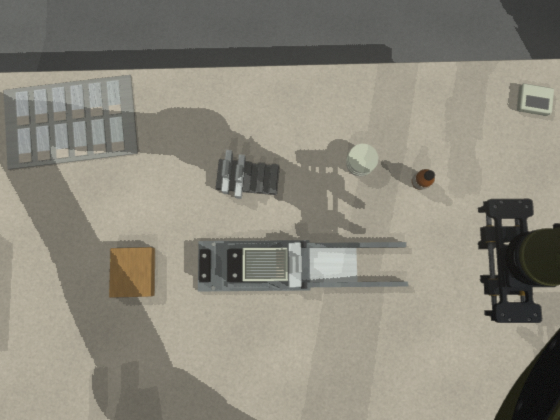

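View pics/t19a.png

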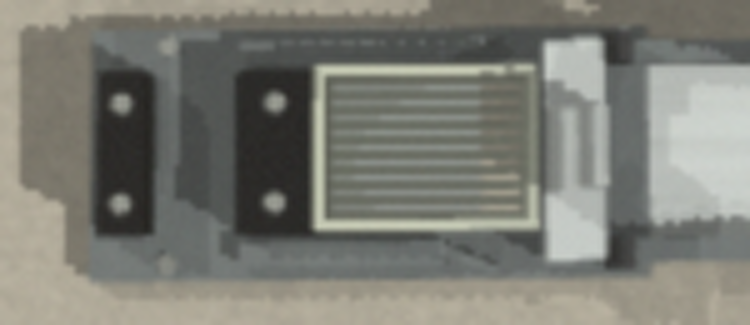

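View pics/s19.png

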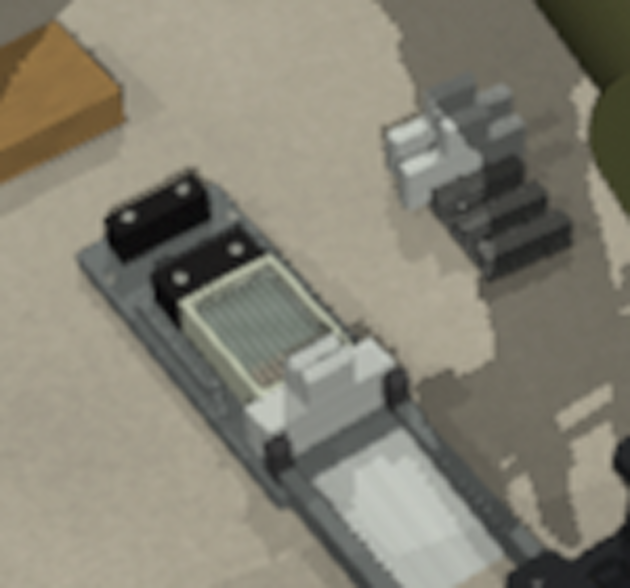

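```bash
python3 -c "
from rig import *
print(hand_in(), read_state()['t'])"
```

```text
the job is handed in; nothing more can be done
the job is handed in; nothing more can be done
```

I pushed the cassette up the ramp and between the posts until it stopped against the long bar. The arm held still at about 9 N there. I then stood two spacer plates in the 27 mm gap, one against the posts and one against the first plate. That leaves about 3 mm by the nominal dimensions, so no third plate fits.

**Final checks:** The last top and side pictures show:
- the cassette square against the bar
- both plates upright on the deck, aligned and touching
- the other two plates still standing in the rack
- the bottle, dishes and box where they started

The robot is clear of everything. The job took about 23 s of the 67 s allowed.

**Checks that disagreed or were less clean:**
- **Camera offset:** The top and wrist cameras differed by about 2 mm on how far the dock sits from the robot. I centred the plates on the wrist view. The first plate then measured about 0.7 mm off centre. I checked the second only by eye.
- **Gap size:** The touch readings put the space left for the second plate at about 14 mm, against the nominal 15 mm. It still went in without force.
- **First release:** As the gripper opened, it brushed something with about 8 N sideways and 13 N upward, probably a post or the plate's shoulder. The plate was still seated and square afterwards.

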